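# Ready the board feeder: square the stack and switch it on with the key

### The arm

A 7-joint arm with a two-finger parallel gripper is mounted at the origin on the work surface. World frame = base frame: x ahead of the robot, y to its left, z up, the work surface at z = 0. Lengths are in m, angles in rad, forces in N, time in s.
With the tool pointing down it reaches from about 0.4 to 0.875 m from the base axis. Payload 4.4 kg.
Tool frame: the origin (TCP) lies at the very end of the fingers, on their centre line; the grasp point (between the pads) lies robot.grip_depth behind it (robot.grip_depth is the distance from the TCP to the grasp point, in m); z points along the fingers, y is the direction in which the jaws open and shut (so a half turn about z gives the same grasp; the last joint's range is limited). The gripper opens to 85 mm and grips with 20 to 120 N. Pads are 22 mm wide; open, the fingers measure 114 mm over their backs; the gripper's body (76 mm by 85 mm) begins 54 mm behind the grasp point. The pads swing forward as they close: fully open they stand 13 mm farther back than shut.
Start: joints at [-1.168, 0.628, 0.038, 1.517, -0.027, 0.996, -0.02], TCP at [0.294, 0.58, 0.231] pointing down, gripper open.
Joint ranges: [-3.06, 3.06], [-0.37, 2.12], [-1.25, 1.32], [0.18, 2.47], [-1.1, 4.24], [0.23, 1.98], [-2.94, 2.94]. Speed limits (rad/s): [2.57, 2.57, 3.14, 3.14, 3.14, 3.14, 3.14].

### API

Orientations are given as a rotation vector (axis times angle).
In Python, from cell import robot gives the robot as it stands. The module is installed in compiled form; this text tells all that it offers.
- The arm moves only by the tool jog_arm, never from a script. Its argument "steps" is a list of rows, each an object of numbers: "dx", "dy", "dz": the shift along the tool's x, y, z in m; "turn": the turn about the tool's z in rad; "gripper": the gripper command: -1 is fully open, 1 is shut, values between are in proportion. A call has 1 to 5 rows; each row shifts and turns the pose as measured when the row begins, along the tool's axes as they then stand; what a row does not reach is not made up. A row lasts 1/10 s, in which the tool goes at most 50 mm and 8.59 degrees, less where a joint would pass 70% of its speed; a pose out of reach is approached as far as the arm can. A call is refused whole if a number of a shift passes 0.05 or a number of a turn 0.15, either way. A call with a gripper value outside its range is refused whole. The fingers move at their own pace and stop on an object; the grip force is fixed at half the most. Time passes only in rows, so rows that do not move let the fingers close. It gives the time, the measured TCP pose, the force and the opening at its end, in the units of the state.
- robot.state(): the state, without advancing time (a new reading comes with each control period).
- robot.grab_frame(name): name is "scene" or "top" or "wrist"; returns a dict with "image" (480x640x3 uint8, red, green, blue), "vertical_fov" (degrees; the focal length in pixels is half the picture's height over the tangent of half this angle, whatever the lens; pixels are square), "cx", "cy" (the principal point, pixels), "R" (3x3) and "t" (3): a world point X has camera coordinates R X + t. Camera axes: x right, y down, z forward; pixel columns grow to the right and rows downward; lengths in m; the calibration is good to about 2 mm. A picture is of the moment at which its call begins. There is no depth.
- robot.finish_job(): hands the job in, once; it reports no verdict.
The state is a dict: "time": time; "joint_pos": joint angles; "joint_velocities": joint speeds; "tau": joint torques, N m; "tcp_pos": TCP position; "orientation": TCP orientation; "force": force on the tool from outside, world axes, zero at the start; "wrist_torque": the same for the moment, N m; "opening": finger opening in m.
Only numpy, scipy, OpenCV 4.12 (cv2) and the standard library are available. Lean on these libraries where they do the work, as an engineer would, in place of code of your own. Each camera call takes 0.05 s, during which the arm holds its last target. There are 200 camera calls.

### The job

Get the board feeder ready to run: first tap the ragged stack of four tan boards along the feed tray until all their edges are flush against the end stop. Then take the key out of its wooden stand, push it fully home in the key switch on the control box, turn it clockwise as far as it goes (about 70 degrees) and leave it there. The boards must stay square in the tray, and the other things on the table are to be left where they are.

Things in the scene. Friction and masses are not known exactly. Their poses are not given: they have to be found in the camera images.
- tray_home (a point): Home point of the steel feed tray, on top of its two rails, 15 mm above the table, where the lowest board's underside centre belongs. x runs along the tray to the upright stop (face at x=+40 mm, 42 high; a grey feeder housing, 78 high, behind it), z up. Side guides 40 high, 116 apart; between the rails a channel 64 wide, open down to the table. The tray's open end is at x=-105 mm.
- board0: Board 0 of the stack of four (lowest): tan stiff board 80 mm (x, along the tray) x 110 mm (y) x 5 mm, about 50 g. Origin: centre of its underside; z up. Flush against the stop its x in the tray's frame is 0.
- board1: Board 1 of the stack of four (second): tan stiff board 80 mm (x, along the tray) x 110 mm (y) x 5 mm, about 50 g. Origin: centre of its underside; z up. Flush against the stop its x in the tray's frame is 0.
- board2: Board 2 of the stack of four (third): tan stiff board 80 mm (x, along the tray) x 110 mm (y) x 5 mm, about 50 g. Origin: centre of its underside; z up. Flush against the stop its x in the tray's frame is 0.
- board3: Board 3 of the stack of four (top): tan stiff board 80 mm (x, along the tray) x 110 mm (y) x 5 mm, about 50 g. Origin: centre of its underside; z up. Flush against the stop its x in the tray's frame is 0.
- key: Plain steel key, 60 g, upright in a wooden stand 70x70x50 mm. Blade below: 16 mm (x) x 7 (y) x 24 long. Grip above, from 24 to 66 mm over the origin: 24 (x) x 10 (y) x 42 tall; its underside, the shoulder, starts level with the stand's top. Origin: centre of the blade's lower end; z up, x along the blade's width. The same after half a turn about z.
- slot (a point): Centre of the mouth of the key slot, 57 mm above the table, in the round steel cylinder (49 mm across) amid the top of a grey control box 110x110x53 mm. Slot 19 mm (x) x 10 (y), 24 deep, its top 5 mm flaring by 2.5 a side; the frame turns with the cylinder, z up. A rim stands 1.2 mm proud round the slot, 34 mm inside. With the key home its origin lies 24 mm below this point.
- key_switch (a joint): Angle of the key switch's cylinder, rad: grows as it turns clockwise seen from above, from near 0 (off) to a firm stop at 1.2 (on). It stays where it is left. The key has about 0.2 rad of play in the slot.
- spool: Bystander: a thread spool, 36 mm across, 40 mm tall. Origin: middle of its underside. Leave it alone.
- bottle: Bystander: an orange plastic bottle, 66 mm across, 180 mm tall. Origin: middle of its underside. Leave it alone.
- glue_tub: Bystander: a cream square tub, 110 x 110 x 112 mm. Origin: middle of its underside. Leave it alone.
- hammer: Bystander: a hammer lying flat. Origin: a point along its length. Leave it alone.
- brush: Bystander: a brush lying flat. Origin: a point along its length. Leave it alone.
- scissors: Bystander: yellow-handled scissors lying flat, 12 mm thick. Origin: a point along its length. Leave it alone.
- dye_tin: Bystander: a closed tin, 60 mm across, 60 mm tall. Origin: middle of its underside. Leave it alone.
Not all that is in view belongs to the job. What is shaped like the board3 but black is not meant.

How it is judged:
By the outcome, as a careful person would: the job done as asked, in the order asked, and still so for the second after the job is handed in, with the robot touching nothing.
It also fails if it takes over 64 s, if anything falls off the work surface, if the arm or the gripper's body presses on something with over 40 N, if the wrist force passes 120 N, or if a joint passes its speed limit or range.

## Working session

There is one attempt and no reset: what is moved stays moved. The work goes in short steps, Python scripts to look and compute and a tool call to move; the robot and the scene stay as the last step left them, time stands still between calls to the robot, and variables do not carry over. Pictures are saved under pics/ and viewed, about 8 in all and at most 12, crops included, and the job is handed in when it is done.

Besides the shell and the picture viewer there is one more tool, called after "Request:" as name([rows], argument=value, ...), one row to a line, values as JSON. jog_arm: Moves the arm, as the interface text tells. Its arguments: {"type":"object","properties":{"steps":{"type":"array"}},"required":["steps"]}

```bash
mkdir -p pics; cat > h.py <<'E'
import numpy as np, cv2
from cell import robot
def grab(n,save=None):
    f=robot.grab_frame(n); im=np.array(f['image'])
    if save: cv2.imwrite('pics/'+save+'.png',im[:,:,::-1])
    f['f']=240/np.tan(np.radians(f['vertical_fov'])/2)
    f['R']=np.array(f['R']);f['t']=np.array(f['t'])
    return f
def ray(f,u,v,z):
    d=f['R'].T@np.array([(u-f['cx'])/f['f'],(v-f['cy'])/f['f'],1]); c=-f['R'].T@f['t']
    return c+d*(z-c[2])/d[2]
def proj(f,X):
    p=f['R']@np.array(X)+f['t']; return f['f']*p[:2]/p[2]+[f['cx'],f['cy']]
E
python3 - <<'E'
from h import *
import pickle
s=robot.state();print(s,robot.grip_depth)
a=grab('top','top0');b=grab('scene','scene0')
pickle.dump((a,b),open('f0.pkl','wb'))
for f in(a,b):print(f['f'],f['cx'],f['cy'],-f['R'].T@f['t'],f['R'][2])
E
```

```text
{'time': 0.0, 'joint_pos': array([-1.16781855,  0.62934589,  0.03844494,  1.51836231, -0.02700127,
        0.99627815, -0.02001417]), 'joint_velocities': array([0.00028334, 0.00115356, 0.00072862, 0.001562  , 0.00129226,
       0.00098054, 0.00046507]), 'tau': array([ 5.38365439e-04, -5.63408375e+01,  1.22680720e+00, -1.93446225e+01,
        1.11327539e-02,  1.05422043e-02, -1.77146029e-05]), 'tcp_pos': array([0.29336484, 0.57934258, 0.2303911 ]), 'orientation': array([-7.29561013e-01, -3.05528305e+00,  2.87423399e-03]), 'force': array([ 0.15268212, -0.39759235,  0.1238037 ]), 'wrist_torque': array([-0.07647267, -0.01316089, -0.02340248]), 'opening': 0.08540169795865743} 0.0187
581.5159724248844 318.8797505338311 240.4319034374762 [0.40250334 0.05472656 1.56047278] [ 0.11464592 -0.00715099 -0.99338068]
448.9964757812902 317.56368245518087 240.00605077108096 [1.14674244 0.56789637 0.66930076] [-0.59969818 -0.51359846 -0.6136601 ]
```

View pics/top0.png

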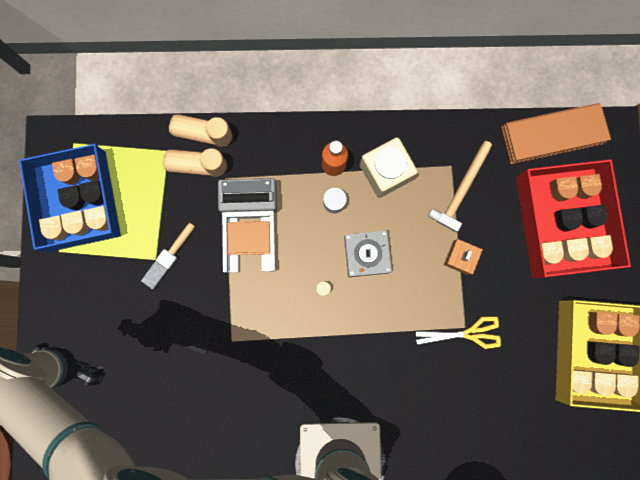

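View pics/scene0.png

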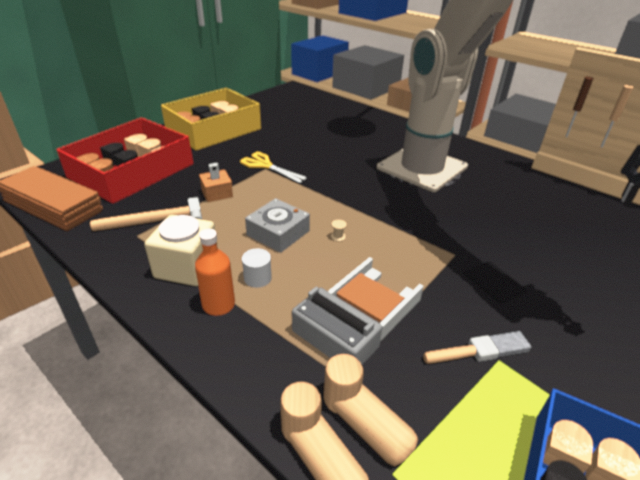

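The top view shows the tray at (248,240) with its housing at (248,193), the control box at (368,253), the key stand at (464,257) and the spool at (323,288). The scene view shows the key upright in its stand at (214,180). Next I'll measure these.

```bash
python3 - <<'E'
from h import *
import pickle
a,b=pickle.load(open('f0.pkl','rb'))
A=np.array(a['image']);B=np.array(b['image'])
def crop(I,x,y,w,h,k): return cv2.resize(I[y:y+h,x:x+w],None,fx=k,fy=k,interpolation=cv2.INTER_CUBIC)
t=crop(A,210,170,80,110,5); t2=crop(A,335,220,156,66,2.5)
s=crop(B,280,250,155,115,2.5)
out=np.zeros((600,800,3),np.uint8); out[:550,:400]=t; out[:165,405:795]=t2; out[170:170+s.shape[0],405:405+s.shape[1]]=s
cv2.imwrite('pics/c0.png',out[:,:,::-1])
hsv=cv2.cvtColor(A,cv2.COLOR_RGB2HSV)
for n,(x,y,w,h),z in(('board',(225,212,50,50),.035),('stand',(440,235,50,45),.05)):
    m=cv2.inRange(hsv[y:y+h,x:x+w],(3,90,70),(20,255,255))
    c=max(cv2.findContours(m,0,1)[0],key=cv2.contourArea); r=cv2.minAreaRect(c); p=cv2.boxPoints(r)+[x,y]
    print(n,r[2],p.round(1).tolist(),[ray(a,*q,z)[:2].round(4).tolist() for q in p])
for n,u,v,z in(('slot',368,253.5,.057),('spool',323,288,.04),('tin',335,199,.06),('key',466,255,.09),('openendL',227,272,.04),('openendR',272,270,.04)):print(n,ray(a,u,v,z).round(4))
E
```

```text
board 90.0 [[227.0, 221.0], [269.0, 221.0], [269.0, 255.0], [227.0, 255.0]] [[0.6347, 0.2861], [0.6327, 0.1749], [0.5423, 0.1757], [0.5443, 0.2862]]
stand 21.801406860351562 [[442.7, 264.9], [453.9, 236.8], [483.2, 248.5], [472.0, 276.6]] [[0.507, -0.2773], [0.5802, -0.31], [0.548, -0.3853], [0.4751, -0.3523]]
slot [ 0.5396 -0.083   0.057 ]
spool [0.4529 0.0353 0.04  ]
tin [ 6.841e-01 -3.000e-04  6.000e-02]
key [ 0.5283 -0.329   0.09  ]
openendL [0.4992 0.2854 0.04  ]
openendR [0.5023 0.1678 0.04  ]
```

View pics/c0.png

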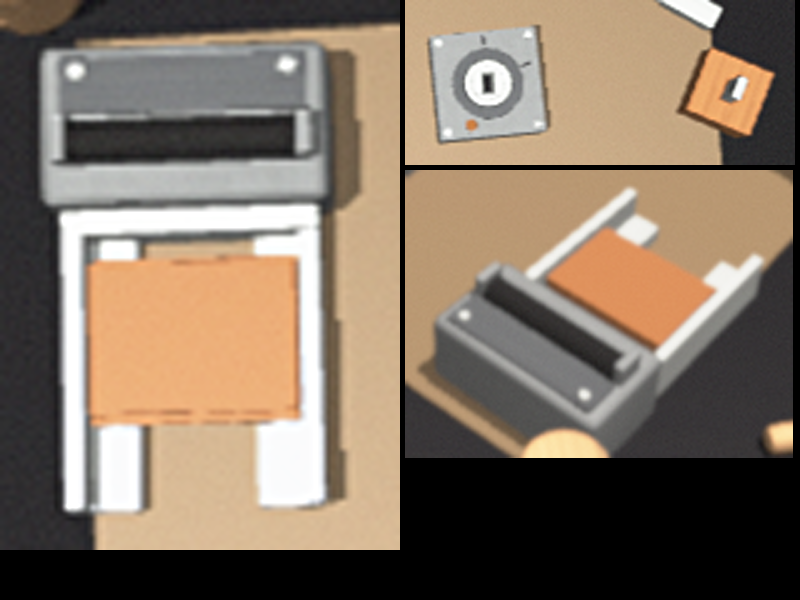

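Request:
jog_arm([
  {"dx": -0.03,"dy": -0.03,"turn": -0.12,"gripper": 0.5},
  {"dx": -0.03,"dy": -0.03,"turn": -0.12},
  {"dx": -0.03,"dy": -0.03,"turn": -0.12},
  {"dx": -0.03,"dy": -0.03,"turn": -0.12},
  {"dx": -0.03,"dy": -0.03},
])

```text
$.steps[0]: bad value
```

```bash
cat >> h.py <<'E'
from scipy.spatial.transform import Rotation as Ro
def need(xyz,yaw_y_deg):
    "shift in tool axes and turn to reach TCP xyz with tool y along yaw (deg, mod 180)"
    s=robot.state(); R=Ro.from_rotvec(s['orientation']).as_matrix()
    cur=np.degrees(np.arctan2(R[1,1],R[0,1])); d=(yaw_y_deg-cur+90)%180-90
    print('t',s['time'].__round__(2) if hasattr(s['time'],'__round__') else s['time'],'tcp',s['tcp_pos'].round(4),'yaw',round(cur,2),'tilt',R[:2,2].round(4),'F',s['force'].round(1),'op',round(s['opening'],4),'j7',round(s['joint_pos'][6],2))
    print('need',(R.T@(np.array(xyz)-s['tcp_pos'])).round(4),'turn',round(-np.radians(d),3))
E
python3 -c "
from h import *
need([.515,.227,.23],91)"
```

```text
t 0.1 tcp [0.2934 0.5794 0.2305] yaw 63.14 tilt [-0.0008 -0.0015] F [ 0.3 -0.5  0.4] op 0.0856 j7 -0.02
need [-0.3569 -0.2142  0.0009] turn -0.486
```

Request:
jog_arm([
  {"dx": -0.03,"dy": -0.03,"dz": 0,"turn": -0.12,"gripper": 0.5},
  {"dx": -0.03,"dy": -0.03,"dz": 0,"turn": -0.12,"gripper": 0.5},
  {"dx": -0.03,"dy": -0.03,"dz": 0,"turn": -0.12,"gripper": 0.5},
  {"dx": -0.03,"dy": -0.03,"dz": 0,"turn": -0.12,"gripper": 0.5},
  {"dx": -0.03,"dy": -0.03,"dz": 0,"turn": 0,"gripper": 0.5},
])

```text
time: 0.6
tcp_pos: [0.4002, 0.4037, 0.2269]
orientation: [0.075, -3.134, 0.002]
force: [1.0, -0.0, -0.7]
opening: 0.0215
```

```bash
python3 -c "
from h import *
need([.515,.227,.23],91)"
```

```text
t 0.6 tcp [0.4002 0.4037 0.2269] yaw 92.76 tilt [-0.0071 -0.0016] F [ 1.  -0.  -0.7] op 0.0215 j7 0.72
need [-0.1062 -0.182  -0.0036] turn 0.031
```

Request:
jog_arm([
  {"dx": -0.025,"dy": -0.04,"dz": 0,"turn": 0.02,"gripper": 0.5},
  {"dx": -0.025,"dy": -0.04,"dz": 0,"turn": 0,"gripper": 0.5},
  {"dx": -0.025,"dy": -0.04,"dz": 0,"turn": 0,"gripper": 0.5},
  {"dx": -0.025,"dy": -0.04,"dz": 0,"turn": 0,"gripper": 0.5},
  {"dx": 0,"dy": 0,"dz": 0,"turn": 0,"gripper": 0.5},
])

```text
time: 1.1
tcp_pos: [0.5131, 0.2326, 0.2248]
orientation: [0.027, -3.135, 0.01]
force: [1.2, -1.1, 0.1]
opening: 0.0215
```

```bash
python3 - <<'E'
from h import *
need([.515,.227,.23],91)
w=grab('wrist','w1'); print(w['f'],-w['R'].T@w['t'],w['R'][2])
import pickle; pickle.dump(w,open('w1.pkl','wb'))
for X in([.645,.227,.015],[.5,.17,.04],[.515,.227,.01]):print(proj(w,X))
E
```

```text
t 1.1 tcp [0.5131 0.2326 0.2248] yaw 91.0 tilt [-0.0063 -0.0064] F [ 1.2 -1.1  0.1] op 0.0215 j7 1.06
need [-0.0018 -0.0057 -0.0052] turn -0.0
350.24808555498015 [0.43002891 0.23342751 0.36856398] [ 3.20556253e-01 -9.02334763e-04 -9.47229051e-01]
[313.24963413 312.49502627]
[254.44641656 192.10862815]
[314.72274483 201.30168783]
```

View pics/w1.png

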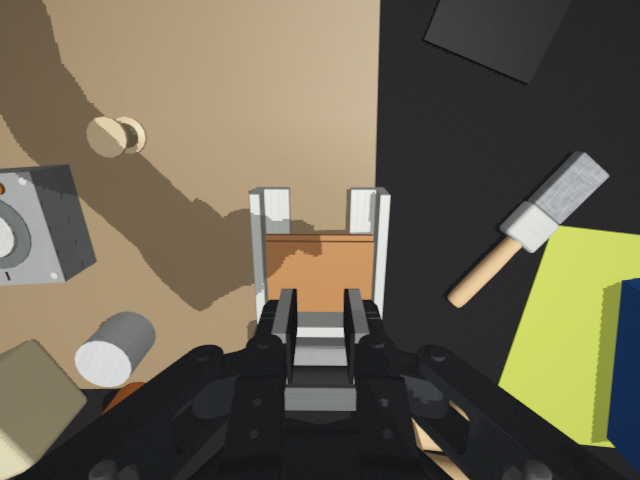

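The wrist view shows the guides at u 250..389 (v 188), the stack's rear edge at v 234 (u 265..375), and the open end of the tray with a clear channel.

```bash
python3 - <<'E'
from h import *
import pickle
w=pickle.load(open('w1.pkl','rb'))
for u,v,z in((258,188,.04),(383,188,.04),(290,188,.015),(351,188,.015),(266,234,.02),(374,234,.02),(290,234,.015),(350,234,.015),(269,300,.04),(371,300,.04)):print(u,v,ray(w,u,v,z).round(4))
E
```

```text
258 188 [0.496  0.1735 0.04  ]
383 188 [0.4938 0.292  0.04  ]
290 188 [0.5004 0.2017 0.015 ]
351 188 [0.4993 0.2639 0.015 ]
266 234 [0.5488 0.1764 0.02  ]
374 234 [0.5466 0.2898 0.02  ]
290 234 [0.55   0.2012 0.015 ]
350 234 [0.5487 0.2651 0.015 ]
269 300 [0.6157 0.1804 0.04  ]
371 300 [0.6134 0.2883 0.04  ]
```

Request:
jog_arm([
  {"dx": 0,"dy": 0,"dz": 0.045,"turn": 0,"gripper": 0.5},
  {"dx": 0,"dy": 0,"dz": 0.045,"turn": 0,"gripper": 0.5},
  {"dx": 0,"dy": 0,"dz": 0.045,"turn": 0,"gripper": 0.5},
  {"dx": 0,"dy": 0,"dz": 0.03,"turn": 0,"gripper": 0.5},
  {"dx": 0,"dy": 0,"dz": 0,"turn": 0,"gripper": 0.5},
])

```text
time: 1.65
tcp_pos: [0.5094, 0.2427, 0.0561]
orientation: [0.039, -3.137, -0.005]
force: [-0.0, -0.6, -0.2]
opening: 0.0215
```

```bash
python3 - <<'E'
from h import *
need([.512,.232,.01],91.1)
E
```

```text
t 1.65 tcp [0.5094 0.2427 0.0561] yaw 91.43 tilt [-0.0047  0.0032] F [-0.  -0.6 -0.2] op 0.0215 j7 1.02
need [-0.0026 -0.0109  0.046 ] turn 0.006
```

Request:
jog_arm([
  {"dx": -0.002,"dy": -0.01,"dz": 0,"turn": 0.006,"gripper": 0.5},
  {"dx": 0,"dy": 0,"dz": 0,"turn": 0,"gripper": 0.5},
  {"dx": 0,"dy": 0,"dz": 0.015,"turn": 0,"gripper": 0.5},
  {"dx": 0,"dy": 0,"dz": 0.015,"turn": 0,"gripper": 0.5},
  {"dx": 0,"dy": 0,"dz": 0,"turn": 0,"gripper": 0.5},
])

```text
time: 2.15
tcp_pos: [0.5146, 0.2358, 0.03]
orientation: [-0.032, 3.138, 0.013]
force: [-0.7, -0.0, -0.1]
opening: 0.0216
```

```bash
python3 - <<'E'
from h import *
need([.512,.232,.01],91.1)
E
```

```text
t 2.15 tcp [0.5146 0.2358 0.03  ] yaw 91.18 tilt [0.0035 0.0085] F [-0.7 -0.  -0.1] op 0.0216 j7 1.03
need [ 0.0028 -0.0039  0.0199] turn 0.001
```

Request:
jog_arm([
  {"dx": 0.002,"dy": -0.004,"dz": 0,"turn": 0,"gripper": 0.5},
  {"dx": 0,"dy": 0,"dz": 0.01,"turn": 0,"gripper": 0.5},
  {"dx": 0,"dy": 0,"dz": 0.008,"turn": 0,"gripper": 0.5},
  {"dx": 0,"dy": 0,"dz": 0,"turn": 0,"gripper": 0.5},
])

```text
time: 2.55
tcp_pos: [0.5142, 0.2321, 0.0127]
orientation: [-0.031, 3.134, 0.016]
force: [-0.0, 0.1, -0.9]
opening: 0.0213
```

```bash
python3 - <<'E'
from h import *
need([.53,.232,.01],91.1)
E
```

```text
t 2.55 tcp [0.5142 0.2321 0.0127] yaw 91.15 tilt [0.0072 0.0103] F [-0.   0.1 -0.9] op 0.0213 j7 1.03
need [-0.0158 -0.0005  0.0028] turn 0.001
```

Request:
jog_arm([
  {"dx": -0.005,"dy": 0,"dz": 0.002,"turn": 0,"gripper": 0.5},
  {"dx": -0.005,"dy": 0,"dz": 0,"turn": 0,"gripper": 0.5},
  {"dx": -0.004,"dy": 0,"dz": 0,"turn": 0,"gripper": 0.5},
  {"dx": -0.004,"dy": 0,"dz": 0,"turn": 0,"gripper": 0.5},
  {"dx": -0.004,"dy": 0,"dz": 0,"turn": 0,"gripper": 0.5},
])

```text
time: 3.05
tcp_pos: [0.538, 0.2329, 0.0108]
orientation: [-0.032, 3.134, 0.016]
force: [-0.8, 0.1, -0.2]
opening: 0.0212
```

```bash
python3 - <<'E'
from h import *
need([.554,.232,.01],91.1)
E
```

```text
t 3.05 tcp [0.538  0.2329 0.0108] yaw 91.17 tilt [0.0071 0.0103] F [-0.8  0.1 -0.2] op 0.0212 j7 1.04
need [-0.016  -0.0012  0.0009] turn 0.001
```

Request:
jog_arm([
  {"dx": -0.003,"dy": -0.001,"dz": 0,"turn": 0,"gripper": 0.5},
  {"dx": -0.003,"dy": 0,"dz": 0,"turn": 0,"gripper": 0.5},
  {"dx": -0.003,"dy": 0,"dz": 0,"turn": 0,"gripper": 0.5},
])

```text
time: 3.35
tcp_pos: [0.5458, 0.2319, 0.0107]
orientation: [-0.032, 3.138, 0.015]
force: [-3.4, 0.2, 3.9]
opening: 0.0208
```

Request:
jog_arm([
  {"dx": -0.002,"dy": 0,"dz": 0,"turn": 0,"gripper": 0.5},
  {"dx": -0.002,"dy": 0,"dz": 0,"turn": 0,"gripper": 0.5},
])

```text
time: 3.55
tcp_pos: [0.5486, 0.2319, 0.0108]
orientation: [-0.033, 3.141, 0.014]
force: [-3.6, 0.8, 3.8]
opening: 0.0213
```

Request:
jog_arm([
  {"dx": -0.002,"dy": 0,"dz": 0,"turn": 0,"gripper": 0.5},
  {"dx": -0.002,"dy": 0,"dz": 0,"turn": 0,"gripper": 0.5},
])

```text
time: 3.75
tcp_pos: [0.5508, 0.232, 0.0107]
orientation: [0.034, -3.138, -0.013]
force: [-6.8, 0.4, 6.3]
opening: 0.0214
```

Request:
jog_arm([
  {"dx": -0.002,"dy": 0,"dz": 0,"turn": 0,"gripper": 0.5},
  {"dx": -0.002,"dy": 0,"dz": 0,"turn": 0,"gripper": 0.5},
])

```text
time: 3.95
tcp_pos: [0.5519, 0.232, 0.0107]
orientation: [0.035, -3.132, -0.01]
force: [-5.8, -0.0, 4.7]
opening: 0.0213
```

Request:
jog_arm([
  {"dx": -0.002,"dy": 0,"dz": 0,"turn": 0,"gripper": 0.5},
])

```text
time: 4.05
tcp_pos: [0.5525, 0.232, 0.0107]
orientation: [0.036, -3.13, -0.009]
force: [-6.8, -0.3, 4.3]
opening: 0.0214
```

Request:
jog_arm([
  {"dx": -0.003,"dy": 0,"dz": 0,"turn": 0,"gripper": 0.5},
  {"dx": -0.003,"dy": 0,"dz": 0,"turn": 0,"gripper": 0.5},
])

```text
time: 4.25
tcp_pos: [0.554, 0.232, 0.0105]
orientation: [0.037, -3.121, -0.006]
force: [-10.8, -0.3, 9.0]
opening: 0.0214
```

Request:
jog_arm([
  {"dx": -0.003,"dy": 0,"dz": 0,"turn": 0,"gripper": 0.5},
  {"dx": -0.003,"dy": 0,"dz": 0,"turn": 0,"gripper": 0.5},
])

```text
time: 4.45
tcp_pos: [0.5538, 0.2319, 0.0103]
orientation: [0.039, -3.109, -0.002]
force: [-8.6, 0.3, 7.3]
opening: 0.0214
```

```bash
python3 - <<'E'
from h import *
need([.554,.232,.01],91.1)
w=grab('wrist','w2'); import pickle; pickle.dump(w,open('w2.pkl','wb'))
b=grab('scene'); I=np.array(b['image'])[240:370,280:435]
o=np.zeros((600,800,3),np.uint8); o[:480,:320]=np.array(w['image'])[:,160:480]; I=cv2.resize(I,None,fx=3,fy=3,interpolation=2); o[:I.shape[0],330:330+I.shape[1]]=I
cv2.imwrite('pics/c2.png',o[:,:,::-1])
E
```

```text
t 4.45 tcp [0.5538 0.2319 0.0103] yaw 91.44 tilt [-0.0324  0.0007] F [-8.6  0.3  7.3] op 0.0214 j7 1.07
need [-0.0002  0.0001  0.0003] turn 0.006
```

View pics/c2.png

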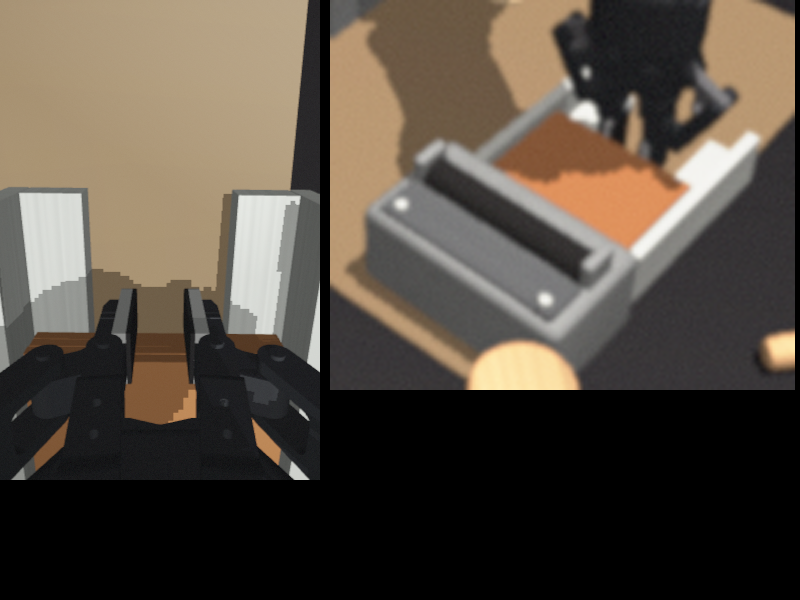

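The stack now sits against the stop: the tool has stalled at x=0.554 and the force is rising. The rear face looks flush at crop v 333..355, but the tool has tilted 0.03 rad. I'll back off and check.

Request:
jog_arm([
  {"dx": 0.012,"dy": 0,"dz": 0,"turn": 0,"gripper": 0.5},
  {"dx": 0.012,"dy": 0,"dz": 0,"turn": 0,"gripper": 0.5},
  {"dx": 0.012,"dy": 0,"dz": 0,"turn": 0,"gripper": 0.5},
  {"dx": 0,"dy": 0,"dz": 0,"turn": 0,"gripper": 0.5},
])

```text
time: 4.95
tcp_pos: [0.521, 0.2314, 0.0116]
orientation: [0.038, -3.118, -0.006]
force: [0.1, 0.9, 0.2]
opening: 0.0215
```

```bash
python3 - <<'E'
from h import *
need([.554,.232,.01],91.1)
w=grab('wrist','w3'); import pickle; pickle.dump(w,open('w3.pkl','wb'))
for z in(.015,.02,.025,.03,.035):print(z,proj(w,[.565,.232,z]).round(1), (proj(w,[.566,.232,z])-proj(w,[.565,.232,z])).round(2))
cv2.imwrite('pics/c3.png',cv2.resize(np.array(w['image'])[170:310,200:430,::-1],None,fx=3.4,fy=3.4,interpolation=2))
E
```

```text
t 4.95 tcp [0.521  0.2314 0.0116] yaw 91.38 tilt [-0.0236  0.0033] F [0.1 0.9 0.2] op 0.0215 j7 1.04
need [-0.033  -0.0002  0.0008] turn 0.005
0.015 [316.5 387.1] [-0.04  1.66]
0.02 [316.4 394.6] [-0.04  1.69]
0.025 [316.3 402.5] [-0.04  1.72]
0.03 [316.3 410.9] [-0.05  1.76]
0.035 [316.2 419.9] [-0.05  1.8 ]
```

View pics/c3.png

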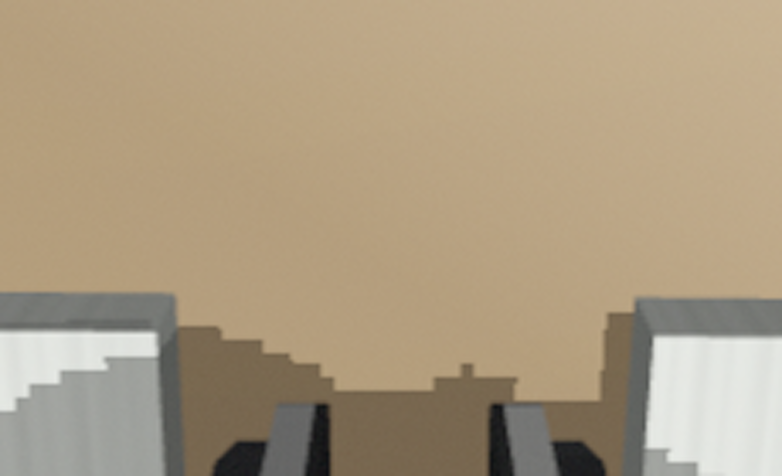

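That crop missed the rear face, which lies at v≈387..420. I'll read the pixel profile instead.

```bash
python3 - <<'E'
from h import *
import pickle
w=pickle.load(open('w3.pkl','rb'));I=np.array(w['image'])
for u in(265,316,370):
    print(u,[(v,*I[v,u-1:u+2].mean(0).astype(int).tolist()) for v in range(374,440,2)])
cv2.imwrite('pics/c4.png',cv2.resize(I[330:450,220:420,::-1],None,fx=4,fy=4,interpolation=2))
E
```

```text
265 [(374, 29, 29, 31), (376, 22, 25, 26), (378, 27, 29, 30), (380, 30, 31, 32), (382, 27, 28, 30), (384, 30, 29, 32), (386, 31, 31, 32), (388, 28, 28, 30), (390, 29, 29, 30), (392, 30, 29, 31), (394, 29, 29, 31), (396, 28, 29, 30), (398, 28, 28, 31), (400, 27, 29, 31), (402, 28, 29, 30), (404, 29, 31, 32), (406, 27, 27, 30), (408, 27, 28, 28), (410, 28, 29, 30), (412, 29, 29, 31), (414, 28, 30, 31), (416, 30, 30, 31), (418, 28, 29, 30), (420, 27, 28, 31), (422, 27, 29, 31), (424, 30, 30, 31), (426, 27, 27, 29), (428, 29, 30, 31), (430, 29, 29, 31), (432, 27, 28, 30), (434, 30, 30, 31), (436, 29, 30, 32), (438, 28, 27, 31)]
316 [(374, 119, 102, 79), (376, 119, 101, 78), (378, 119, 102, 78), (380, 117, 101, 77), (382, 118, 101, 78), (384, 120, 102, 79), (386, 118, 101, 77), (388, 117, 98, 76), (390, 103, 71, 46), (392, 101, 69, 44), (394, 98, 67, 43), (396, 94, 65, 41), (398, 94, 64, 41), (400, 90, 61, 38), (402, 90, 61, 39), (404, 92, 62, 40), (406, 91, 62, 40), (408, 91, 63, 39), (410, 90, 61, 39), (412, 95, 66, 41), (414, 119, 82, 51), (416, 90, 61, 39), (418, 91, 62, 40), (420, 91, 61, 39), (422, 93, 64, 41), (424, 54, 45, 39), (426, 27, 28, 29), (428, 27, 29, 31), (430, 23, 24, 26), (432, 25, 28, 28), (434, 28, 30, 31), (436, 28, 28, 31), (438, 28, 27, 29)]
370 [(374, 27, 28, 30), (376, 24, 25, 25), (378, 28, 30, 32), (380, 34, 34, 36), (382, 34, 34, 36), (384, 32, 32, 34), (386, 34, 34, 35), (388, 33, 34, 35), (390, 33, 33, 36), (392, 32, 32, 34), (394, 30, 30, 33), (396, 30, 30, 32), (398, 30, 30, 33), (400, 29, 30, 31), (402, 28, 28, 29), (404, 30, 30, 32), (406, 29, 30, 32), (408, 30, 31, 33), (410, 28, 28, 30), (412, 27, 28, 30), (414, 29, 30, 31), (416, 28, 29, 30), (418, 28, 29, 31), (420, 28, 30, 30), (422, 27, 27, 29), (424, 28, 29, 30), (426, 26, 27, 28), (428, 26, 27, 30), (430, 26, 28, 30), (432, 30, 30, 32), (434, 29, 30, 32), (436, 27, 28, 30), (438, 28, 29, 30)]
```

View pics/c4.png

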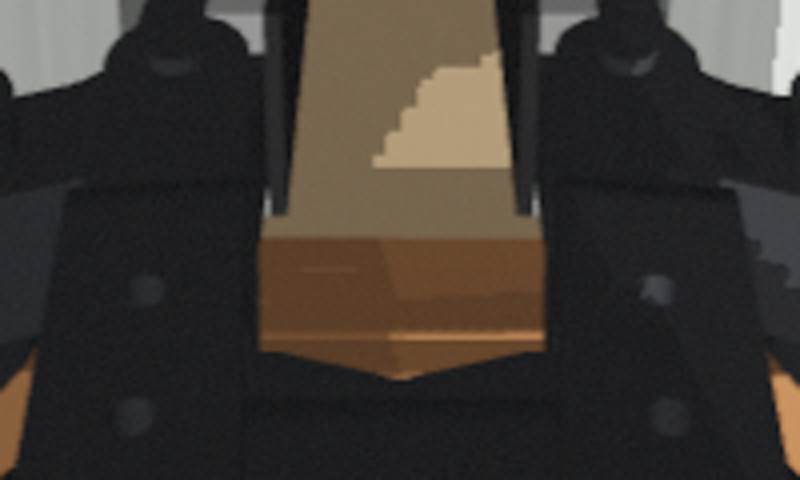

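The rear face starts at v=389 (x≈0.566). A bright ledge at v≈414 puts the top board about 1 mm ahead of the lower ones, because the tilted fingers pressed mostly on it. I'll reset the tilt with a lift and a slow descent, then tap again.

Request:
jog_arm([
  {"dx": 0,"dy": 0,"dz": -0.03,"turn": 0,"gripper": 0.5},
  {"dx": 0,"dy": 0,"dz": -0.03,"turn": 0,"gripper": 0.5},
  {"dx": 0,"dy": 0,"dz": 0,"turn": 0,"gripper": 0.5},
])

```text
time: 5.3
tcp_pos: [0.5277, 0.2312, 0.0729]
orientation: [0.035, -3.124, -0.007]
force: [1.3, 0.7, 0.3]
opening: 0.0215
```

```bash
python3 - <<'E'
from h import *
need([.515,.232,.01],91.1)
E
```

```text
t 5.3 tcp [0.5277 0.2312 0.0729] yaw 91.28 tilt [-0.0174  0.0043] F [1.3 0.7 0.3] op 0.0215 j7 1.05
need [0.0116 0.0008 0.0632] turn 0.003
```

Request:
jog_arm([
  {"dx": 0,"dy": 0,"dz": 0.01,"turn": 0,"gripper": 0.5},
  {"dx": 0,"dy": 0,"dz": 0.01,"turn": 0,"gripper": 0.5},
  {"dx": 0,"dy": 0,"dz": 0.01,"turn": 0,"gripper": 0.5},
  {"dx": 0,"dy": 0,"dz": 0.01,"turn": 0,"gripper": 0.5},
  {"dx": 0,"dy": 0,"dz": 0,"turn": 0,"gripper": 0.5},
])

```text
time: 5.8
tcp_pos: [0.5274, 0.2302, 0.0263]
orientation: [0.033, -3.123, -0.005]
force: [-0.2, 0.2, 0.1]
opening: 0.0213
```

```bash
python3 - <<'E'
from h import *
need([.515,.232,.01],91.1)
E
```

```text
t 5.8 tcp [0.5274 0.2302 0.0263] yaw 91.22 tilt [-0.0186  0.0028] F [-0.2  0.2  0.1] op 0.0213 j7 1.05
need [0.0121 0.002  0.0165] turn 0.002
```

Request:
jog_arm([
  {"dx": 0,"dy": 0,"dz": -0.05,"turn": 0,"gripper": 0.5},
  {"dx": 0,"dy": 0,"dz": -0.05,"turn": 0,"gripper": 0.5},
  {"dx": 0.02,"dy": 0,"dz": 0,"turn": 0,"gripper": 0.5},
])

```text
time: 6.1
tcp_pos: [0.5085, 0.2283, 0.1226]
orientation: [0.031, -3.113, 0.003]
force: [0.7, 0.4, -0.0]
opening: 0.0215
```

```bash
python3 - <<'E'
from h import *
need([.515,.232,.01],91.1)
E
```

```text
t 6.1 tcp [0.5085 0.2283 0.1226] yaw 91.14 tilt [-0.0284 -0.002 ] F [ 0.7  0.4 -0. ] op 0.0215 j7 1.05
need [-0.0098  0.0038  0.1124] turn 0.001
```

Request:
jog_arm([
  {"dx": 0.02,"dy": 0,"dz": 0,"turn": 0,"gripper": 0.5},
  {"dx": 0.02,"dy": 0,"dz": 0,"turn": 0,"gripper": 0.5},
  {"dx": -0.01,"dy": 0,"dz": 0,"turn": 0,"gripper": 0.5},
  {"dx": -0.01,"dy": 0,"dz": 0,"turn": 0,"gripper": 0.5},
])

```text
time: 6.5
tcp_pos: [0.4843, 0.2282, 0.1238]
orientation: [0.035, -3.11, 0.003]
force: [0.1, -0.2, -0.8]
opening: 0.0213
```

```bash
python3 - <<'E'
from h import *
need([.515,.232,.01],91.1)
E
```

```text
t 6.5 tcp [0.4843 0.2282 0.1238] yaw 91.3 tilt [-0.0311 -0.0025] F [ 0.1 -0.2 -0.8] op 0.0213 j7 1.03
need [-0.0343  0.0033  0.1127] turn 0.004
```

Request:
jog_arm([
  {"dx": 0,"dy": 0,"dz": -0.04,"turn": 0,"gripper": 0.5},
  {"dx": 0,"dy": 0,"dz": 0,"turn": 0,"gripper": 0.5},
])

```text
time: 6.7
tcp_pos: [0.4886, 0.2281, 0.1633]
orientation: [0.033, -3.11, 0.004]
force: [1.3, 0.8, -0.8]
opening: 0.0217
```

Request:
jog_arm([
  {"dx": 0,"dy": 0,"dz": 0.04,"turn": 0,"gripper": 0.5},
  {"dx": 0,"dy": 0,"dz": 0,"turn": 0,"gripper": 0.5},
])

```text
time: 6.9
tcp_pos: [0.4908, 0.2282, 0.1232]
orientation: [0.03, -3.114, 0.002]
force: [-0.9, -1.2, 0.9]
opening: 0.0216
```

Request:
jog_arm([
  {"dx": -0.04,"dy": 0,"dz": 0,"turn": 0,"gripper": 0.5},
  {"dx": 0,"dy": 0,"dz": 0,"turn": 0,"gripper": 0.5},
])

```text
time: 7.1
tcp_pos: [0.5326, 0.2287, 0.1222]
orientation: [0.03, -3.113, 0.003]
force: [-0.7, -1.4, -0.3]
opening: 0.0217
```

Request:
jog_arm([
  {"dx": 0.04,"dy": 0,"dz": 0,"turn": 0,"gripper": 0.5},
  {"dx": 0,"dy": 0,"dz": 0,"turn": 0,"gripper": 0.5},
])

```text
time: 7.3
tcp_pos: [0.4933, 0.2273, 0.1236]
orientation: [0.026, -3.112, 0.003]
force: [1.0, -0.1, -0.6]
opening: 0.0215
```

```bash
python3 - <<'E'
from h import *
need([.515,.232,.01],91.1)
E
```

```text
t 7.3 tcp [0.4933 0.2273 0.1236] yaw 90.96 tilt [-0.0291 -0.0024] F [ 1.  -0.1 -0.6] op 0.0215 j7 1.03
need [-0.0251  0.0045  0.1129] turn -0.002
```

Request:
jog_arm([
  {"dx": 0,"dy": 0,"dz": -0.04,"turn": 0,"gripper": 0.5},
  {"dx": 0,"dy": 0,"dz": 0,"turn": 0,"gripper": 0.5},
  {"dx": 0,"dy": 0,"dz": -0.04,"turn": 0,"gripper": 0.5},
  {"dx": 0,"dy": 0,"dz": 0,"turn": 0,"gripper": 0.5},
])

```text
time: 7.7
tcp_pos: [0.4975, 0.2276, 0.2078]
orientation: [0.025, -3.113, 0.003]
force: [0.8, 1.3, 0.3]
opening: 0.0214
```

Request:
jog_arm([
  {"dx": 0,"dy": 0,"dz": 0.05,"turn": 0,"gripper": 0.5},
  {"dx": 0,"dy": 0,"dz": 0.05,"turn": 0,"gripper": 0.5},
  {"dx": -0.02,"dy": 0,"dz": 0,"turn": 0,"gripper": 0.5},
])

```text
time: 8.0
tcp_pos: [0.5175, 0.2296, 0.109]
orientation: [0.027, -3.121, -0.004]
force: [-0.4, 1.2, -0.5]
opening: 0.0216
```

```bash
python3 - <<'E'
from h import *
need([.515,.232,.01],91.1)
E
```

```text
t 8.0 tcp [0.5175 0.2296 0.109 ] yaw 90.98 tilt [-0.0207  0.0022] F [-0.4  1.2 -0.5] op 0.0216 j7 1.05
need [0.0004 0.0022 0.0991] turn -0.002
```

Request:
jog_arm([
  {"dx": 0.02,"dy": 0,"dz": -0.045,"turn": 0,"gripper": 0.5},
  {"dx": 0,"dy": 0,"dz": 0,"turn": 0,"gripper": 0.5},
  {"dx": 0,"dy": 0,"dz": -0.05,"turn": 0,"gripper": 0.5},
  {"dx": 0,"dy": 0,"dz": 0,"turn": 0,"gripper": 0.5},
])

```text
time: 8.4
tcp_pos: [0.5008, 0.2275, 0.1952]
orientation: [0.022, -3.108, 0.006]
force: [1.1, 0.9, 0.0]
opening: 0.0214
```

Request:
jog_arm([
  {"dx": 0,"dy": 0,"dz": 0.05,"turn": 0,"gripper": 0.5},
  {"dx": 0,"dy": 0,"dz": 0.05,"turn": 0,"gripper": 0.5},
  {"dx": -0.02,"dy": 0,"dz": 0,"turn": 0,"gripper": 0.5},
])

```text
time: 8.7
tcp_pos: [0.5202, 0.2295, 0.0957]
orientation: [0.024, -3.117, -0.002]
force: [-0.6, -0.3, 0.3]
opening: 0.0216
```

Request:
jog_arm([
  {"dx": 0.02,"dy": 0,"dz": -0.045,"turn": 0,"gripper": 0.5},
  {"dx": 0,"dy": 0,"dz": 0,"turn": 0,"gripper": 0.5},
  {"dx": 0,"dy": 0,"dz": -0.05,"turn": 0,"gripper": 0.5},
  {"dx": 0,"dy": 0,"dz": 0,"turn": 0,"gripper": 0.5},
])

```text
time: 9.1
tcp_pos: [0.504, 0.2278, 0.1819]
orientation: [0.02, -3.107, 0.006]
force: [0.8, 0.4, 0.5]
opening: 0.0212
```

Request:
jog_arm([
  {"dx": 0,"dy": 0,"dz": 0.05,"turn": 0,"gripper": 0.5},
  {"dx": 0,"dy": 0,"dz": 0.05,"turn": 0,"gripper": 0.5},
  {"dx": -0.02,"dy": 0,"dz": 0,"turn": 0,"gripper": 0.5},
])

```text
time: 9.4
tcp_pos: [0.5237, 0.2301, 0.0828]
orientation: [0.023, -3.117, -0.003]
force: [-1.2, -0.2, 0.3]
opening: 0.0214
```

```bash
python3 - <<'E'
from h import *
need([.515,.232,.01],91.1)
E
```

```text
t 9.4 tcp [0.5237 0.2301 0.0828] yaw 90.84 tilt [-0.0243  0.0018] F [-1.2 -0.2  0.3] op 0.0214 j7 1.04
need [0.0069 0.0019 0.073 ] turn -0.004
```

Request:
jog_arm([
  {"dx": 0,"dy": 0,"dz": 0,"turn": 0,"gripper": 0.5},
  {"dx": 0,"dy": 0,"dz": -0.05,"turn": 0,"gripper": 0.5},
  {"dx": 0,"dy": 0,"dz": 0,"turn": 0,"gripper": 0.5},
  {"dx": 0,"dy": 0,"dz": -0.05,"turn": 0,"gripper": 0.5},
  {"dx": 0,"dy": 0,"dz": 0,"turn": 0,"gripper": 0.5},
])

```text
time: 9.9
tcp_pos: [0.5286, 0.2294, 0.1764]
orientation: [0.02, -3.119, -0.003]
force: [0.6, 0.7, -0.5]
opening: 0.0212
```

Request:
jog_arm([
  {"dx": 0,"dy": 0,"dz": 0.05,"turn": 0,"gripper": 0.5},
  {"dx": 0,"dy": 0,"dz": 0.05,"turn": 0,"gripper": 0.5},
  {"dx": 0,"dy": 0,"dz": 0,"turn": 0,"gripper": 0.5},
  {"dx": 0.02,"dy": 0,"dz": 0,"turn": 0,"gripper": 0.5},
  {"dx": 0,"dy": 0,"dz": 0,"turn": 0,"gripper": 0.5},
])

```text
time: 10.4
tcp_pos: [0.5117, 0.2321, 0.0819]
orientation: [0.019, -3.135, -0.015]
force: [-0.6, -0.0, -0.2]
opening: 0.0216
```

```bash
python3 - <<'E'
from h import *
need([.515,.232,.01],91.1)
E
```

```text
t 10.4 tcp [0.5117 0.2321 0.0819] yaw 90.68 tilt [-0.0066  0.0096] F [-0.6 -0.  -0.2] op 0.0216 j7 1.02
need [-0.0038 -0.0009  0.0719] turn -0.007
```

Request:
jog_arm([
  {"dx": 0,"dy": 0,"dz": -0.05,"turn": -0.005,"gripper": 0.5},
  {"dx": 0,"dy": 0,"dz": 0,"turn": 0,"gripper": 0.5},
  {"dx": 0,"dy": 0,"dz": -0.05,"turn": 0,"gripper": 0.5},
  {"dx": 0,"dy": 0,"dz": 0,"turn": 0,"gripper": 0.5},
])

```text
time: 10.8
tcp_pos: [0.5162, 0.2327, 0.1824]
orientation: [-0.027, 3.139, 0.022]
force: [1.6, 0.8, 0.1]
opening: 0.0211
```

Request:
jog_arm([
  {"dx": 0,"dy": 0,"dz": 0.05,"turn": 0,"gripper": 0.5},
  {"dx": 0,"dy": 0,"dz": 0.05,"turn": 0,"gripper": 0.5},
  {"dx": 0,"dy": 0,"dz": 0,"turn": 0,"gripper": 0.5},
  {"dx": 0.015,"dy": 0,"dz": 0,"turn": 0,"gripper": 0.5},
  {"dx": 0,"dy": 0,"dz": 0,"turn": 0,"gripper": 0.5},
])

```text
time: 11.3
tcp_pos: [0.5128, 0.238, 0.0942]
orientation: [-0.024, 3.113, 0.039]
force: [-0.3, -0.0, 0.1]
opening: 0.0212
```

```bash
python3 - <<'E'
from h import *
need([.515,.232,.01],91.1)
E
```

```text
t 11.3 tcp [0.5128 0.238  0.0942] yaw 90.92 tilt [0.0284 0.0254] F [-0.3 -0.   0.1] op 0.0212 j7 1.01
need [ 0.0003 -0.0081  0.084 ] turn -0.003
```

Request:
jog_arm([
  {"dx": 0,"dy": -0.008,"dz": 0.02,"turn": 0,"gripper": 0.5},
  {"dx": 0,"dy": 0,"dz": 0,"turn": 0,"gripper": 0.5},
  {"dx": 0,"dy": 0,"dz": 0.02,"turn": 0,"gripper": 0.5},
  {"dx": 0,"dy": 0,"dz": 0,"turn": 0,"gripper": 0.5},
])

```text
time: 11.7
tcp_pos: [0.5239, 0.2347, 0.0653]
orientation: [-0.023, 3.093, 0.052]
force: [-0.3, -0.4, -0.1]
opening: 0.0212
```

```bash
python3 - <<'E'
from h import *
need([.515,.232,.01],91.1)
E
```

```text
t 11.7 tcp [0.5239 0.2347 0.0653] yaw 90.91 tilt [0.0481 0.0341] F [-0.3 -0.4 -0.1] op 0.0212 j7 1.02
need [ 0.0117 -0.0044  0.0547] turn -0.003
```

Request:
jog_arm([
  {"dx": 0.01,"dy": -0.004,"dz": 0.01,"turn": 0,"gripper": 0.5},
  {"dx": 0,"dy": 0,"dz": 0.01,"turn": 0,"gripper": 0.5},
  {"dx": 0,"dy": 0,"dz": 0.01,"turn": 0,"gripper": 0.5},
  {"dx": 0,"dy": 0,"dz": 0.008,"turn": 0,"gripper": 0.5},
])

```text
time: 12.1
tcp_pos: [0.5238, 0.2358, 0.0337]
orientation: [-0.023, 3.077, 0.063]
force: [-0.6, -1.0, -0.3]
opening: 0.0212
```

```bash
python3 - <<'E'
from h import *
need([.515,.232,.01],91.1)
E
```

```text
t 12.1 tcp [0.5238 0.2358 0.0337] yaw 90.92 tilt [0.063  0.0415] F [-0.6 -1.  -0.3] op 0.0212 j7 1.01
need [ 0.0104 -0.0047  0.0229] turn -0.003
```

Request:
jog_arm([
  {"dx": 0.003,"dy": -0.004,"dz": 0.006,"turn": 0,"gripper": 0.5},
  {"dx": 0,"dy": 0,"dz": 0.006,"turn": 0,"gripper": 0.5},
  {"dx": 0,"dy": 0,"dz": 0.006,"turn": 0,"gripper": 0.5},
  {"dx": 0,"dy": 0,"dz": 0,"turn": 0,"gripper": 0.5},
])

```text
time: 12.5
tcp_pos: [0.5226, 0.2325, 0.0132]
orientation: [-0.022, 3.078, 0.063]
force: [-0.7, -0.8, 0.2]
opening: 0.0209
```

Request:
jog_arm([
  {"dx": -0.006,"dy": 0,"dz": 0,"turn": 0,"gripper": 0.5},
  {"dx": -0.006,"dy": 0,"dz": 0,"turn": 0,"gripper": 0.5},
  {"dx": -0.006,"dy": 0,"dz": 0,"turn": 0,"gripper": 0.5},
])

```text
time: 12.8
tcp_pos: [0.5413, 0.233, 0.0143]
orientation: [-0.024, 3.078, 0.063]
force: [0.7, -0.6, 0.1]
opening: 0.0211
```

```bash
python3 - <<'E'
from h import *
need([.554,.232,.01],91.1)
E
```

```text
t 12.8 tcp [0.5413 0.233  0.0143] yaw 90.96 tilt [0.0621 0.0411] F [ 0.7 -0.6  0.1] op 0.0211 j7 1.02
need [-0.0124 -0.0014  0.0051] turn -0.002
```

Request:
jog_arm([
  {"dx": -0.005,"dy": -0.001,"dz": 0.004,"turn": 0,"gripper": 0.5},
  {"dx": -0.004,"dy": 0,"dz": 0.001,"turn": 0,"gripper": 0.5},
  {"dx": -0.004,"dy": 0,"dz": 0.0,"turn": 0,"gripper": 0.5},
])

```text
time: 13.1
tcp_pos: [0.5553, 0.2324, 0.0101]
orientation: [-0.023, 3.08, 0.063]
force: [-10.0, 0.5, 5.9]
opening: 0.0213
```

Request:
jog_arm([
  {"dx": -0.004,"dy": 0,"dz": 0,"turn": 0,"gripper": 0.5},
  {"dx": -0.004,"dy": 0,"dz": 0,"turn": 0,"gripper": 0.5},
])

```text
time: 13.3
tcp_pos: [0.5552, 0.2322, 0.0095]
orientation: [-0.027, 3.096, 0.057]
force: [-7.7, 0.9, 5.5]
opening: 0.0212
```

```bash
python3 - <<'E'
from h import *
need([.554,.232,.01],91.1)
E
```

```text
t 13.3 tcp [0.5552 0.2322 0.0095] yaw 91.04 tilt [0.0445 0.0373] F [-7.7  0.9  5.5] op 0.0212 j7 1.04
need [ 0.0012 -0.0002 -0.0006] turn -0.001
```

Request:
jog_arm([
  {"dx": -0.005,"dy": 0,"dz": 0,"turn": 0,"gripper": 0.5},
  {"dx": -0.005,"dy": 0,"dz": 0,"turn": 0,"gripper": 0.5},
  {"dx": -0.005,"dy": 0,"dz": 0,"turn": 0,"gripper": 0.5},
  {"dx": -0.005,"dy": 0,"dz": 0,"turn": 0,"gripper": 0.5},
])

```text
time: 13.7
tcp_pos: [0.5547, 0.232, 0.0082]
orientation: [-0.036, 3.135, 0.044]
force: [-9.2, 0.3, 7.6]
opening: 0.0211
```

```bash
python3 - <<'E'
from h import *
need([.554,.232,.01],91.1)
E
```

```text
t 13.7 tcp [0.5547 0.232  0.0082] yaw 91.32 tilt [0.0057 0.028 ] F [-9.2  0.3  7.6] op 0.0211 j7 1.05
need [ 0.0007  0.0001 -0.0018] turn 0.004
```

One more light push takes the tilt through zero; then I'll back off and check.

Request:
jog_arm([
  {"dx": -0.005,"dy": 0,"dz": 0,"turn": 0,"gripper": 0.5},
  {"dx": 0.01,"dy": 0,"dz": 0,"turn": 0,"gripper": 0.5},
  {"dx": 0.012,"dy": 0,"dz": 0,"turn": 0,"gripper": 0.5},
  {"dx": 0.012,"dy": 0,"dz": 0,"turn": 0,"gripper": 0.5},
  {"dx": 0,"dy": 0,"dz": 0,"turn": 0,"gripper": 0.5},
])

```text
time: 14.2
tcp_pos: [0.519, 0.2312, 0.0079]
orientation: [0.038, -3.135, -0.04]
force: [-1.1, -0.2, -0.2]
opening: 0.0213
```

```bash
python3 - <<'E'
from h import *
need([.554,.232,.01],91.1)
w=grab('wrist','w4')
for z in(.015,.02,.025,.03,.035):print(z,proj(w,[.566,.232,z]).round(1))
I=np.array(w['image'])
print([(v,int(I[v,300:334].mean())) for v in range(374,435,1)])
E
```

```text
t 14.2 tcp [0.519  0.2312 0.0079] yaw 91.4 tilt [-0.0064  0.0256] F [-1.1 -0.2 -0.2] op 0.0213 j7 1.03
need [-0.035   0.     -0.0023] turn 0.005
0.015 [317.2 396.7]
0.02 [317.4 404.7]
0.025 [317.6 413.1]
0.03 [317.8 422.1]
0.035 [318.  431.6]
[(374, 143), (375, 145), (376, 149), (377, 149), (378, 148), (379, 143), (380, 143), (381, 136), (382, 99), (383, 99), (384, 99), (385, 99), (386, 99), (387, 99), (388, 99), (389, 99), (390, 99), (391, 99), (392, 99), (393, 99), (394, 99), (395, 99), (396, 99), (397, 96), (398, 83), (399, 72), (400, 72), (401, 72), (402, 72), (403, 72), (404, 71), (405, 71), (406, 71), (407, 71), (408, 70), (409, 68), (410, 66), (411, 64), (412, 65), (413, 64), (414, 64), (415, 64), (416, 64), (417, 64), (418, 64), (419, 64), (420, 63), (421, 58), (422, 57), (423, 55), (424, 32), (425, 29), (426, 29), (427, 29), (428, 29), (429, 27), (430, 24), (431, 25), (432, 25), (433, 27), (434, 27)]
```

The rear edge is now at v=398 (x≈0.567) with no ledge at v≈422, so the stack is flush. Next I'll lift out and go to the key.

Request:
jog_arm([
  {"dx": 0,"dy": 0,"dz": -0.03,"turn": 0,"gripper": 0.5},
  {"dx": 0,"dy": 0,"dz": -0.03,"turn": 0,"gripper": 0.5},
  {"dx": 0,"dy": 0,"dz": -0.04,"turn": 0,"gripper": 0.5},
  {"dx": 0,"dy": 0,"dz": -0.05,"turn": 0,"gripper": -0.2},
  {"dx": 0,"dy": 0,"dz": -0.05,"turn": 0,"gripper": -0.2},
])

```text
time: 14.75
tcp_pos: [0.5224, 0.224, 0.2076]
orientation: [0.035, -3.128, -0.033]
force: [0.8, 0.5, 0.0]
opening: 0.0496
```

```bash
python3 - <<'E'
from h import *
need([.52,-.33,.2],66)
a=grab('top','top1');A=np.array(a['image'])
cv2.imwrite('pics/c5.png',cv2.resize(A[170:290,210:300,::-1],None,fx=5,fy=5,interpolation=2))
E
```

```text
t 14.75 tcp [0.5224 0.224  0.2076] yaw 91.28 tilt [-0.0137  0.021 ] F [0.8 0.5 0. ] op 0.0496 j7 1.08
need [ 0.0148 -0.5538 -0.004 ] turn 0.441
```

Request:
jog_arm([
  {"dx": 0,"dy": -0.04,"dz": 0,"turn": 0.09,"gripper": -0.2},
  {"dx": 0,"dy": -0.045,"dz": 0,"turn": 0.09,"gripper": -0.2},
  {"dx": 0,"dy": -0.045,"dz": 0,"turn": 0.09,"gripper": -0.2},
  {"dx": 0,"dy": -0.045,"dz": 0,"turn": 0.09,"gripper": -0.2},
  {"dx": 0,"dy": -0.045,"dz": 0,"turn": 0.08,"gripper": -0.2},
])

```text
time: 15.3
tcp_pos: [0.5019, 0.0127, 0.2162]
orientation: [0.657, 3.056, 0.065]
force: [-0.0, -1.4, -0.4]
opening: 0.0514
```

```bash
python3 - <<'E'
from h import *
need([.52,-.33,.2],66)
E
```

```text
t 15.3 tcp [0.5019 0.0127 0.2162] yaw 65.75 tilt [0.0232 0.0374] F [-0.  -1.4 -0.4] op 0.0514 j7 1.11
need [-0.1573 -0.3054  0.0038] turn -0.004
```

Request:
jog_arm([
  {"dx": -0.021,"dy": -0.041,"dz": 0,"turn": 0,"gripper": -0.2},
  {"dx": -0.021,"dy": -0.041,"dz": 0,"turn": 0,"gripper": -0.2},
  {"dx": -0.021,"dy": -0.041,"dz": 0,"turn": 0,"gripper": -0.2},
  {"dx": -0.021,"dy": -0.041,"dz": 0,"turn": 0,"gripper": -0.2},
  {"dx": -0.021,"dy": -0.041,"dz": 0,"turn": 0,"gripper": -0.2},
])

```text
time: 15.8
tcp_pos: [0.5145, -0.2287, 0.2105]
orientation: [0.658, 3.049, 0.063]
force: [2.1, 0.1, 0.3]
opening: 0.0514
```

Request:
jog_arm([
  {"dx": -0.02,"dy": -0.038,"dz": 0,"turn": 0,"gripper": -0.2},
  {"dx": 0,"dy": 0,"dz": 0,"turn": 0,"gripper": -0.2},
])

```text
time: 16.0
tcp_pos: [0.5164, -0.2844, 0.2094]
orientation: [0.675, 3.042, 0.053]
force: [-0.4, 0.7, 0.3]
opening: 0.0514
```

```bash
python3 - <<'E'
from h import *
need([.52,-.33,.2],66)
w=grab('wrist','w5'); import pickle; pickle.dump(w,open('w5.pkl','wb'))
W=np.array(w['image'])[:,:,::-1]; c5=cv2.imread('pics/c5.png')
o=np.zeros((600,800,3),np.uint8); o[:480,:560]=W[:,40:600]
t=cv2.resize(c5,(240,320)); o[:320,560:]=t
cv2.imwrite('pics/c6.png',o)
print(proj(w,[.528,-.33,.09]),proj(w,[.528,-.33,.05]))
E
```

```text
t 16.0 tcp [ 0.5164 -0.2844  0.2094] yaw 64.99 tilt [0.0322 0.0275] F [-0.4  0.7  0.3] op 0.0514 j7 1.64
need [-0.0224 -0.0401  0.0082] turn -0.018
[267.85792531 259.70479908] [272.25852093 241.79183572]
```

View pics/c6.png

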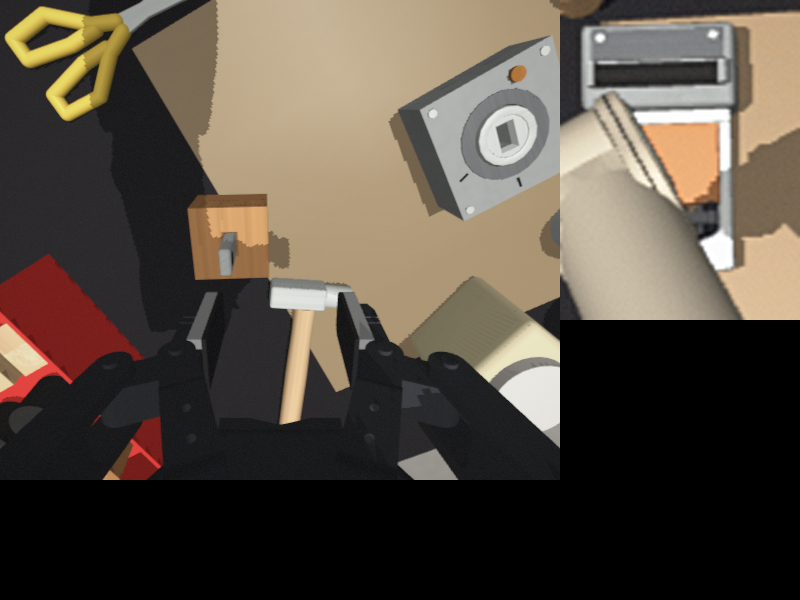

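The wrist view shows the key grip at u≈267, v≈253, with its long side along the tool x. The stand is at u 228..308, v 195..280, the hammer head is close at (340,293), and the slot is at (545,137). Top inset: the stack is up against the stop.

```bash
python3 - <<'E'
from h import *
import pickle
w=pickle.load(open('w5.pkl','rb'));I=np.array(w['image'])
hsv=cv2.cvtColor(I,cv2.COLOR_RGB2HSV)[225:280,240:300]
m=((hsv[:,:,1]<60)).astype(np.uint8)
for r in range(0,55,2):print(r+225,''.join('#' if hsv[r,c,1]<60 and hsv[r,c,2]>125 else '+' if hsv[r,c,1]<60 else '.' for c in range(60)))
# slot: dark/grey in cylinder
for u,v in((272,0),):pass
J=I[100:175,505:600]; g=J.mean(2)
for r in range(10,60,2):print(r+100,g[r,20:75:2].astype(int))
for n,u,v in(('hamL',310,300),('hamR',391,300),('hamT',340,280)):print(n,ray(w,u,v,.03).round(3))
E
```

```text
225 ............................................................
227 ............................................................
229 ............................................................
231 ............................................................
233 .........................++++++++++.........................
235 ........................+++++++++++.........................
237 .......................+++####+++++.........................
239 ......................+++++++#+++++.........................
241 ......................++++++++++++++........................
243 .....................+++++++++++++++........................
245 .....................++++++++++++++.........................
247 ....................+++++++++++++++.........................
249 ...................++#######+++++++.........................
251 ..................############++++++........................
253 ..................############+++++.........................
255 ...................###########+++++.........................
257 ...................###########+++++.....................
[... 3078 characters left out ...]
 140 122 122 119 120]
150 [216 216 203 218 218 217 217 221 191 174 172 181 201 216 216 216 214 192
 231 224 219 214 159 119 122 124 120 117]
152 [221 222 221 214 212 217 217 219 203 182 210 216 216 216 217 211 196 234
 227 221 215 172 122 120 118 122 121 119]
154 [219 220 221 220 195 217 216 218 218 217 217 217 218 214 202 225 231 224
 220 213 181 123 123 123 118 121 122 153]
156 [214 220 220 220 219 219 203 214 195 215 210 201 202 215 230 227 221 215
 210 185 119 122 122 124 119 120 132 173]
158 [187 214 215 219 220 220 220 221 222 222 223 227 226 225 221 216 212 205
 150 120 119 122 121 122 121 124 167 172]
hamL [ 0.609 -0.33   0.03 ]
hamR [ 0.647 -0.253  0.03 ]
hamT [ 0.602 -0.292  0.03 ]
```

```bash
python3 - <<'E'
from h import *
import pickle
w=pickle.load(open('w5.pkl','rb'))
r=lambda u,v,z:ray(w,u,v,z)[:2]
def ang(p):return np.degrees(np.arctan2(p[1],p[0]))%180
L0,L1,R0,R1=[r(*q,.092) for q in((258,250),(260,274.5),(269.5,249.5),(271.5,274.5))]
print('key c',(L0+L1+R0+R1)/4,'xdir',ang(L1-L0),ang(R1-R0),'len',np.linalg.norm(L1-L0),'wid',np.linalg.norm(R0-L0))
s=cv2.boxPoints(cv2.minAreaRect(np.float32([r(*q,.057) for q in((551,119.5),(535.5,126),(542,153),(559,144))])))
P=[r(*q,.057) for q in((551,119.5),(535.5,126),(542,153),(559,144))]
print('slot',np.mean(P,0),[round(np.linalg.norm(P[i]-P[i-1]),4) for i in range(4)],[round(ang(P[i]-P[i-1]),1) for i in range(4)],s.mean(0))
# cylinder ellipse
I=w['image'];m=(np.array(I).mean(2)>165).astype(np.uint8);m[:,:500]=0;m[:95]=0;m[175:]=0;m[:,585:]=0
c=max(cv2.findContours(m,0,1)[0],key=cv2.contourArea);e=cv2.fitEllipse(c);print(e,r(*e[0],.058))
need([.52,-.33,.2],66)
E
```

```text
key c [ 0.52822066 -0.33269457] xdir 155.81091867778494 156.3699863654496 len 0.02166030766857535 wid 0.009123169131269182
slot [ 0.54131745 -0.07982428] [np.float64(0.0226), np.float64(0.0129), np.float64(0.0242), np.float64(0.0149)] [np.float64(5.3), np.float64(88.0), np.float64(0.3), np.float64(94.5)] [ 0.54098403 -0.08021949]
((547.6204223632812, 135.04061889648438), (51.2494010925293, 64.0708236694336), 41.609962463378906) [ 0.54060887 -0.07972103]
t 16.05 tcp [ 0.5168 -0.2808  0.2093] yaw 65.15 tilt [0.0318 0.0306] F [-0.  -0.1  0.6] op 0.0514 j7 1.63
need [-0.0235 -0.0436  0.0079] turn -0.015
```

Request:
jog_arm([
  {"dx": -0.01,"dy": -0.02,"dz": -0.05,"turn": -0.015,"gripper": -0.2},
  {"dx": -0.01,"dy": -0.02,"dz": -0.04,"turn": 0,"gripper": -0.2},
  {"dx": 0,"dy": 0,"dz": 0,"turn": 0,"gripper": -0.2},
  {"dx": 0,"dy": 0,"dz": 0.02,"turn": 0,"gripper": -0.2},
  {"dx": 0,"dy": 0,"dz": 0,"turn": 0,"gripper": -0.2},
])

```text
time: 16.55
tcp_pos: [0.5186, -0.3206, 0.2736]
orientation: [0.639, 3.05, 0.063]
force: [-0.5, 0.2, 0.2]
opening: 0.0512
```

```bash
python3 - <<'E'
from h import *
need([.528,-.333,.13],66)
E
```

```text
t 16.55 tcp [ 0.5186 -0.3206  0.2736] yaw 66.35 tilt [0.0322 0.0344] F [-0.5  0.2  0.2] op 0.0512 j7 1.71
need [-0.0113 -0.014   0.1433] turn 0.006
```

Request:
jog_arm([
  {"dx": -0.011,"dy": -0.014,"dz": 0.03,"turn": 0,"gripper": -0.2},
  {"dx": 0,"dy": 0,"dz": 0,"turn": 0,"gripper": -0.2},
  {"dx": 0,"dy": 0,"dz": 0.03,"turn": 0,"gripper": -0.2},
  {"dx": 0,"dy": 0,"dz": 0,"turn": 0,"gripper": -0.2},
])

```text
time: 16.95
tcp_pos: [0.5278, -0.3303, 0.214]
orientation: [0.629, 3.051, 0.068]
force: [-0.2, 0.2, -0.2]
opening: 0.0514
```

```bash
python3 - <<'E'
from h import *
need([.528,-.333,.13],66)
E
```

```text
t 16.95 tcp [ 0.5278 -0.3303  0.214 ] yaw 66.72 tilt [0.0338 0.0379] F [-0.2  0.2 -0.2] op 0.0514 j7 1.73
need [ 0.     -0.0065  0.0838] turn 0.013
```

Request:
jog_arm([
  {"dx": 0,"dy": -0.006,"dz": 0.03,"turn": 0.012,"gripper": -0.2},
  {"dx": 0,"dy": 0,"dz": 0,"turn": 0,"gripper": -0.2},
  {"dx": 0,"dy": 0,"dz": 0.02,"turn": 0,"gripper": -0.2},
  {"dx": 0,"dy": 0,"dz": 0,"turn": 0,"gripper": -0.2},
])

```text
time: 17.35
tcp_pos: [0.5323, -0.3319, 0.1718]
orientation: [0.639, 3.04, 0.068]
force: [-0.3, 0.5, -0.3]
opening: 0.0509
```

```bash
python3 - <<'E'
from h import *
need([.528,-.333,.058],66)
w=grab('wrist','w6'); 
q=[proj(w,np.array([.5282,-.3327,.092])+a*np.array([-.914,.407,0])*.012+b*np.array([.407,.914,0])*.005) for a,b in((1,1),(1,-1),(-1,-1),(-1,1))]
I=np.array(w['image'])[:,:,::-1].copy(); cv2.polylines(I,[np.int32(np.round(q))],True,(0,255,0))
c=np.mean(q,0).astype(int); print(np.round(q,1).tolist())
cv2.imwrite('pics/c7.png',cv2.resize(I[max(0,c[1]-100):c[1]+100,c[0]-130:c[0]+130],None,fx=3,fy=3,interpolation=2))
E
```

```text
t 17.35 tcp [ 0.5323 -0.3319  0.1718] yaw 66.3 tilt [0.0427 0.0358] F [-0.3  0.5 -0.3] op 0.0509 j7 1.73
need [ 0.0062 -0.0084  0.1134] turn 0.005
[[316.0, 220.3], [300.9, 220.5], [301.4, 253.8], [316.0, 253.6]]
```

View pics/c7.png

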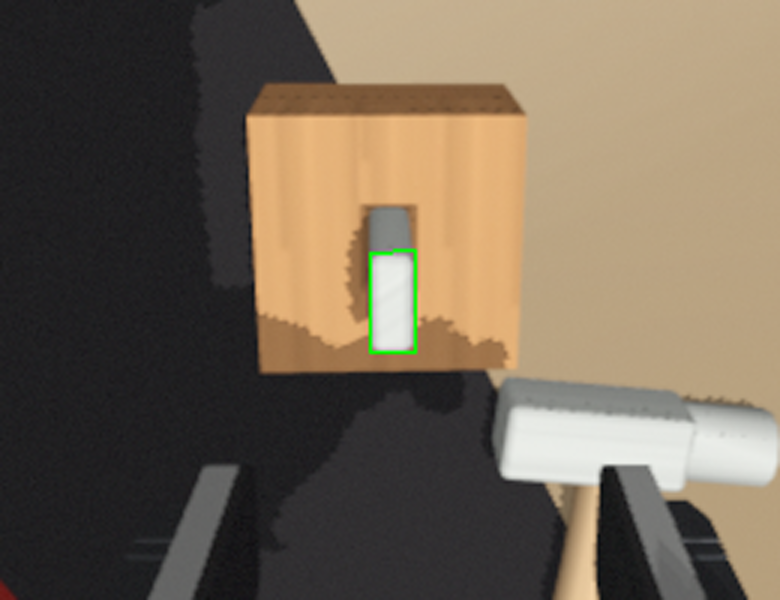

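The projected key outline sits exactly on the grip's top face, so I'll descend and grasp.

Request:
jog_arm([
  {"dx": 0.006,"dy": -0.004,"dz": 0.03,"turn": 0.005,"gripper": -0.2},
  {"dx": 0,"dy": 0,"dz": 0,"turn": 0,"gripper": -0.2},
  {"dx": 0,"dy": 0,"dz": 0.025,"turn": 0,"gripper": -0.2},
  {"dx": 0,"dy": 0,"dz": 0,"turn": 0,"gripper": -0.2},
])

```text
time: 17.8
tcp_pos: [0.5367, -0.335, 0.1297]
orientation: [0.64, 3.019, 0.058]
force: [0.1, 0.2, -0.4]
opening: 0.0511
```

```bash
python3 - <<'E'
from h import *
need([.528,-.333,.058],66)
E
```

```text
t 17.8 tcp [ 0.5367 -0.335   0.1297] yaw 66.14 tilt [0.062  0.0253] F [ 0.1  0.2 -0.4] op 0.0511 j7 1.73
need [ 0.0121 -0.0052  0.0711] turn 0.002
```

Request:
jog_arm([
  {"dx": 0,"dy": 0,"dz": -0.05,"turn": 0,"gripper": -0.2},
  {"dx": 0,"dy": 0,"dz": -0.05,"turn": 0,"gripper": -0.2},
  {"dx": 0,"dy": 0,"dz": -0.05,"turn": 0,"gripper": -0.2},
  {"dx": 0,"dy": 0,"dz": 0,"turn": 0,"gripper": -0.2},
])

```text
time: 18.2
tcp_pos: [0.5309, -0.3399, 0.2922]
orientation: [0.635, 3.009, 0.053]
force: [0.7, -1.4, 0.3]
opening: 0.0512
```

Request:
jog_arm([
  {"dx": 0,"dy": 0,"dz": 0.01,"turn": 0,"gripper": -0.2},
  {"dx": 0,"dy": 0,"dz": 0.01,"turn": 0,"gripper": -0.2},
  {"dx": 0,"dy": 0,"dz": 0.01,"turn": 0,"gripper": -0.2},
  {"dx": 0,"dy": 0,"dz": 0.01,"turn": 0,"gripper": -0.2},
  {"dx": 0,"dy": 0,"dz": 0.01,"turn": 0,"gripper": -0.2},
])

```text
time: 18.7
tcp_pos: [0.5359, -0.3388, 0.2437]
orientation: [0.633, 3.003, 0.051]
force: [-0.3, 0.3, 0.3]
opening: 0.0513
```

```bash
python3 - <<'E'
from h import *
need([.528,-.333,.13],66)
E
```

```text
t 18.7 tcp [ 0.5359 -0.3388  0.2437] yaw 66.29 tilt [0.0769 0.0174] F [-0.3  0.3  0.3] op 0.0513 j7 1.73
need [ 0.0167 -0.0032  0.1128] turn 0.005
```

Request:
jog_arm([
  {"dx": 0.0,"dy": 0,"dz": -0.02,"turn": 0,"gripper": -0.2},
  {"dx": 0.0,"dy": 0,"dz": -0.04,"turn": 0,"gripper": -0.2},
  {"dx": 0,"dy": 0,"dz": -0.05,"turn": 0,"gripper": -0.2},
  {"dx": 0,"dy": 0,"dz": -0.045,"turn": 0,"gripper": -0.2},
  {"dx": 0,"dy": 0,"dz": -0.035,"turn": 0,"gripper": -0.2},
])

```text
time: 19.2
tcp_pos: [0.5178, -0.339, 0.4199]
orientation: [0.638, 3.035, 0.071]
force: [1.3, -0.4, 0.5]
opening: 0.0511
```

Request:
jog_arm([
  {"dx": 0.006,"dy": 0,"dz": -0.025,"turn": 0,"gripper": -0.2},
  {"dx": 0.006,"dy": 0,"dz": -0.015,"turn": 0,"gripper": -0.2},
  {"dx": 0.006,"dy": 0,"dz": -0.008,"turn": 0,"gripper": -0.2},
  {"dx": 0.003,"dy": 0,"dz": -0.004,"turn": 0,"gripper": -0.2},
  {"dx": 0,"dy": 0,"dz": 0,"turn": 0,"gripper": -0.2},
])

```text
time: 19.7
tcp_pos: [0.4966, -0.3329, 0.4711]
orientation: [0.638, 3.036, 0.071]
force: [0.3, 0.4, 0.4]
opening: 0.0508
```

```bash
python3 - <<'E'
from h import *
need([.528,-.333,.13],66)
E
```

```text
t 19.7 tcp [ 0.4966 -0.3329  0.4711] yaw 66.3 tilt [0.047 0.037] F [0.3 0.4 0.4] op 0.0508 j7 1.73
need [-0.0191 -0.0055  0.342 ] turn 0.005
```

```bash
python3 - <<'E'
from h import *
print(robot.state()['joint_pos'].round(3))
E
```

```text
[ 0.586  0.386 -0.016  1.273 -0.051  1.463  1.734]
```

Request:
jog_arm([
  {"dx": -0.003,"dy": 0,"dz": 0.03,"turn": 0,"gripper": -0.2},
  {"dx": -0.003,"dy": 0,"dz": 0.05,"turn": 0,"gripper": -0.2},
  {"dx": -0.003,"dy": 0,"dz": 0.05,"turn": 0,"gripper": -0.2},
  {"dx": -0.003,"dy": 0,"dz": 0.05,"turn": 0,"gripper": -0.2},
  {"dx": 0,"dy": 0,"dz": 0.03,"turn": 0,"gripper": -0.2},
])

```text
time: 20.2
tcp_pos: [0.5195, -0.3308, 0.2565]
orientation: [0.637, 3.032, 0.068]
force: [0.1, -0.1, -0.1]
opening: 0.0509
```

```bash
python3 - <<'E'
from h import *
need([.528,-.333,.13],66)
print(robot.state()['joint_pos'].round(3))
E
```

```text
t 20.2 tcp [ 0.5195 -0.3308  0.2565] yaw 66.31 tilt [0.0512 0.0343] F [ 0.1 -0.1 -0.1] op 0.0509 j7 1.73
need [-0.0045 -0.0052  0.1266] turn 0.005
[ 0.572  0.54  -0.029  1.612 -0.05   0.965  1.731]
```

Request:
jog_arm([
  {"dx": -0.002,"dy": -0.002,"dz": 0.03,"turn": 0,"gripper": -0.2},
  {"dx": -0.002,"dy": -0.003,"dz": 0.04,"turn": 0,"gripper": -0.2},
  {"dx": 0,"dy": 0,"dz": 0.03,"turn": 0,"gripper": -0.2},
  {"dx": 0,"dy": 0,"dz": 0.015,"turn": 0,"gripper": -0.2},
  {"dx": 0,"dy": 0,"dz": 0.006,"turn": 0,"gripper": -0.2},
])

```text
time: 20.7
tcp_pos: [0.5207, -0.3268, 0.1182]
orientation: [0.639, 3.051, 0.081]
force: [-0.8, 0.0, -0.2]
opening: 0.0513
```

```bash
python3 - <<'E'
from h import *
need([.528,-.333,.06],66)
E
```

```text
t 20.7 tcp [ 0.5207 -0.3268  0.1182] yaw 66.35 tilt [0.0339 0.0461] F [-0.8  0.  -0.2] op 0.0513 j7 1.74
need [-0.0085 -0.006   0.058 ] turn 0.006
```

Request:
jog_arm([
  {"dx": -0.004,"dy": -0.003,"dz": 0.005,"turn": 0.005,"gripper": -0.2},
  {"dx": -0.004,"dy": -0.003,"dz": 0.008,"turn": 0,"gripper": -0.2},
  {"dx": 0,"dy": 0,"dz": 0.01,"turn": 0,"gripper": -0.2},
  {"dx": 0,"dy": 0,"dz": 0.01,"turn": 0,"gripper": -0.2},
  {"dx": 0,"dy": 0,"dz": 0.008,"turn": 0,"gripper": -0.2},
])

```text
time: 21.2
tcp_pos: [0.5284, -0.335, 0.0748]
orientation: [0.648, 3.047, 0.08]
force: [-0.9, 0.8, -0.2]
opening: 0.0513
```

```bash
python3 - <<'E'
from h import *
need([.528,-.333,.06],66)
E
```

```text
t 21.2 tcp [ 0.5284 -0.335   0.0748] yaw 66.03 tilt [0.0359 0.0446] F [-0.9  0.8 -0.2] op 0.0513 j7 1.74
need [0.0014 0.0009 0.0148] turn 0.0
```

Good. I'll go the last bit down, close, and lift.

Request:
jog_arm([
  {"dx": 0.001,"dy": 0.001,"dz": 0.008,"turn": 0,"gripper": -0.2},
  {"dx": 0,"dy": 0,"dz": 0.006,"turn": 0,"gripper": -0.2},
  {"dx": 0,"dy": 0,"dz": 0,"turn": 0,"gripper": 0.4},
  {"dx": 0,"dy": 0,"dz": 0,"turn": 0,"gripper": 1},
  {"dx": 0,"dy": 0,"dz": 0,"turn": 0,"gripper": 1},
])

```text
time: 21.7
tcp_pos: [0.5278, -0.333, 0.059]
orientation: [0.647, 3.048, 0.079]
force: [-5.8, -11.3, -5.0]
opening: 0.0092
```

```bash
python3 - <<'E'
from h import *
need([.528,-.333,.06],66)
E
```

```text
t 21.7 tcp [ 0.5278 -0.333   0.059 ] yaw 66.06 tilt [0.0347 0.0442] F [ -5.8 -11.3  -5. ] op 0.0092 j7 1.74
need [-0.0002  0.0002 -0.001 ] turn 0.001
```

Request:
jog_arm([
  {"dx": 0,"dy": 0,"dz": 0,"turn": 0,"gripper": 1},
  {"dx": 0,"dy": 0,"dz": -0.005,"turn": 0,"gripper": 1},
  {"dx": 0,"dy": 0,"dz": -0.01,"turn": 0,"gripper": 1},
  {"dx": 0,"dy": 0,"dz": -0.015,"turn": 0,"gripper": 1},
  {"dx": 0,"dy": 0,"dz": -0.015,"turn": 0,"gripper": 1},
])

```text
time: 22.2
tcp_pos: [0.5255, -0.3343, 0.1063]
orientation: [0.648, 3.05, 0.081]
force: [0.3, -1.3, -0.8]
opening: 0.0089
```

```bash
python3 - <<'E'
from h import *
need([.541,-.08,.13],94)
E
```

```text
t 22.2 tcp [ 0.5255 -0.3343  0.1063] yaw 66.05 tilt [0.033  0.0461] F [ 0.3 -1.3 -0.8] op 0.0089 j7 1.74
need [ 0.0889  0.2396 -0.0114] turn -0.488
```

Request:
jog_arm([
  {"dx": 0.01,"dy": 0.03,"dz": -0.025,"turn": -0.08,"gripper": 1},
  {"dx": 0.012,"dy": 0.042,"dz": 0,"turn": -0.08,"gripper": 1},
  {"dx": 0.009,"dy": 0.043,"dz": 0,"turn": -0.08,"gripper": 1},
  {"dx": 0.005,"dy": 0.043,"dz": 0,"turn": -0.08,"gripper": 1},
  {"dx": 0.002,"dy": 0.035,"dz": 0,"turn": -0.08,"gripper": 1},
])

```text
time: 22.7
tcp_pos: [0.54, -0.1426, 0.1511]
orientation: [0.026, 3.093, 0.053]
force: [1.1, 0.2, -1.4]
opening: 0.0091
```

```bash
python3 - <<'E'
from h import *
need([.541,-.08,.13],94)
E
```

```text
t 22.7 tcp [ 0.54   -0.1426  0.1511] yaw 89.1 tilt [0.0483 0.0341] F [ 1.1  0.2 -1.4] op 0.0091 j7 1.74
need [0.0011 0.0618 0.0233] turn -0.085
```

Request:
jog_arm([
  {"dx": 0,"dy": 0.03,"dz": 0,"turn": -0.04,"gripper": 1},
  {"dx": 0,"dy": 0.015,"dz": 0,"turn": -0.03,"gripper": 1},
  {"dx": 0,"dy": 0.008,"dz": 0,"turn": -0.015,"gripper": 1},
  {"dx": 0,"dy": 0.004,"dz": 0,"turn": 0,"gripper": 1},
  {"dx": 0,"dy": 0,"dz": 0,"turn": 0,"gripper": 1},
])

```text
time: 23.2
tcp_pos: [0.5413, -0.0792, 0.1588]
orientation: [-0.124, 3.082, 0.05]
force: [0.5, -0.4, -1.8]
opening: 0.0089
```

```bash
python3 - <<'E'
from h import *
need([.541,-.08,.13],94)
w=grab('wrist','w8'); import pickle; pickle.dump(w,open('w8.pkl','wb'))
c=proj(w,[.541,-.08,.057]).astype(int);print(c)
cv2.imwrite('pics/c8.png',cv2.resize(np.array(w['image'])[c[1]-80:c[1]+220,c[0]-130:c[0]+130,::-1],None,fx=2,fy=2,interpolation=2))
E
```

```text
t 23.2 tcp [ 0.5413 -0.0792  0.1588] yaw 94.66 tilt [0.0554 0.0344] F [ 0.5 -0.4 -1.8] op 0.0089 j7 1.7
need [ 0.002  -0.0016  0.0287] turn 0.011
[313 225]
```

View pics/c8.png

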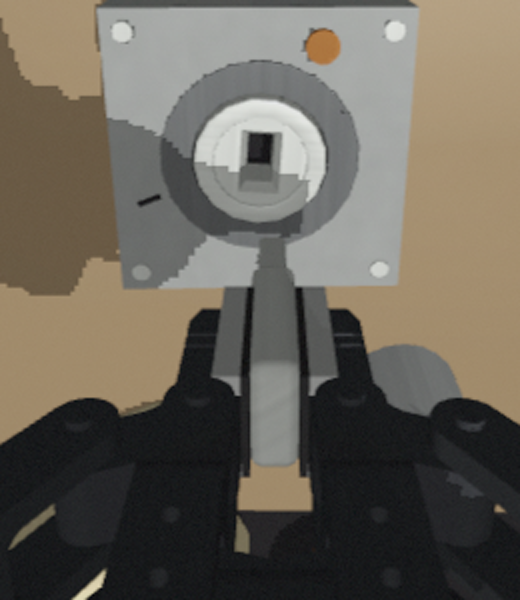

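```bash
python3 - <<'E'
from h import *
import pickle
w=pickle.load(open('w8.pkl','rb'));s=robot.state();I=np.array(w['image'])
P=lambda x,y:(183+x/2,145+y/2)
r=lambda x,y,z:ray(w,*P(x,y),z)
R=Ro.from_rotvec(s['orientation']).as_matrix()
print('slot corners',[r(*q,.057)[:2].round(4) for q in((245,131),(282,131),(281,191),(239,190))])
g=I[:,:,:].mean(2)
for v in(262,264,266,268,270):print(v,g[v,302:338].astype(int))
for z in(.124,.126,.128):print(z,r(258,238,z).round(4),r(287,238,z).round(4))
print('tool x,z',R[:,0].round(3),R[:,2].round(3), 'tip along tool z',(s['tcp_pos']+R[:,2]*.033).round(4))
E
```

```text
slot corners [array([ 0.53  , -0.0863]), array([ 0.529, -0.073]), array([ 0.5526, -0.0714]), array([ 0.5532, -0.087 ])]
262 [112 112 114 113 113 113 114 115 114 112 113 113 111 110 111 113 114 113
 113 114 110  89  67  69  67  70  99 115 114 115 116 114 111 114 120 130]
264 [111 112 113 113 113 111 114 114 114 115 110 103  97  91  91  93  92  92
  92  93  92  92  95 106 110 113 115 116 118 120 126 137 157 164 164 163]
266 [112 111 113 112 111 113 114 113 115 114 104  95  93  93  91  92  91  92
  92  93  93  93  90  99 113 123 138 149 160 163 163 162 163 163 164 164]
268 [158 154 148 144 138 135 131 126 124 124 111  97  94  92  92  91  92  93
  92  94  93  92  91 109 148 163 161 163 162 162 163 162 163 163 163 163]
270 [165 165 165 164 164 165 165 164 164 163 138 101  92  94  91  92  92  93
  94  93  95  92  91 109 148 164 163 163 163 163 163 163 164 163 164 163]
0.124 [ 0.5384 -0.0816  0.124 ] [ 0.5379 -0.0736  0.124 ]
0.126 [ 0.5374 -0.0817  0.126 ] [ 0.5369 -0.0738  0.126 ]
0.128 [ 0.5363 -0.0818  0.128 ] [ 0.5358 -0.0739  0.128 ]
tool x,z [-0.995 -0.079 -0.058] [ 0.055  0.034 -0.998] tip along tool z [ 0.5431 -0.0788  0.1258]
```

Request:
jog_arm([
  {"dx": 0.003,"dy": -0.002,"dz": 0.01,"turn": 0.035,"gripper": 1},
  {"dx": 0.001,"dy": -0.001,"dz": 0.012,"turn": 0,"gripper": 1},
  {"dx": 0.001,"dy": 0,"dz": 0.012,"turn": 0,"gripper": 1},
  {"dx": 0.001,"dy": 0,"dz": 0.01,"turn": 0,"gripper": 1},
  {"dx": 0,"dy": 0,"dz": 0.005,"turn": 0,"gripper": 1},
])

```text
time: 23.75
tcp_pos: [0.5368, -0.0883, 0.1042]
orientation: [-0.048, 3.087, 0.046]
force: [-0.4, 0.5, -1.3]
opening: 0.009
```

```bash
python3 - <<'E'
from h import *
need([.538,-.0808,.093],92.5)
E
```

```text
t 23.75 tcp [ 0.5368 -0.0883  0.1042] yaw 91.83 tilt [0.0537 0.0306] F [-0.4  0.5 -1.3] op 0.009 j7 1.67
need [-0.0008  0.0071  0.0115] turn -0.012
```

Request:
jog_arm([
  {"dx": -0.001,"dy": 0.004,"dz": 0,"turn": -0.012,"gripper": 1},
  {"dx": 0,"dy": 0.003,"dz": 0.003,"turn": 0,"gripper": 1},
  {"dx": 0,"dy": 0,"dz": 0,"turn": 0,"gripper": 1},
])

```text
time: 24.05
tcp_pos: [0.5371, -0.0809, 0.0997]
orientation: [-0.067, 3.088, 0.046]
force: [0.2, 0.0, -1.2]
opening: 0.0089
```

```bash
python3 - <<'E'
from h import *
need([.538,-.0808,.090],92.5)
w=grab('wrist','w9')
c=proj(w,[.541,-.08,.057]).astype(int);print(c)
cv2.imwrite('pics/c9.png',cv2.resize(np.array(w['image'])[c[1]-70:c[1]+80,c[0]-100:c[0]+100,::-1],None,fx=4,fy=4,interpolation=2))
E
```

```text
t 24.05 tcp [ 0.5371 -0.0809  0.0997] yaw 92.52 tilt [0.0514 0.031 ] F [ 0.2  0.  -1.2] op 0.0089 j7 1.67
need [-0.0004 -0.0003  0.0097] turn 0.0
[316 268]
```

View pics/c9.png

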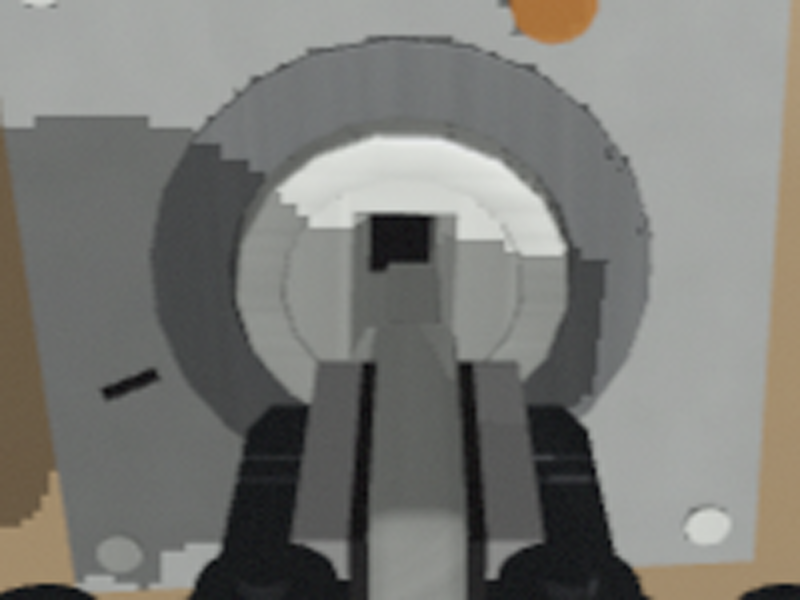

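The blade tip shows at crop (412,265) and the slot centre is at x≈402, so the tip is about 1.5 mm too far toward +y.

```bash
python3 - <<'E'
from h import *
w=grab('wrist')
c=np.array([316,268])
P=lambda x,y,z:ray(w,c[0]-100+x/4,c[1]-70+y/4,z)[:2].round(4)
print('tip near edge',P(412,266,.067),'slot near rim edge',P(402,213,.057),'slot sides',P(352,300,.057),P(456,300,.057))
need([.538,-.0808,.090],92.5)
E
```

```text
tip near edge [ 0.5336 -0.0796] slot near rim edge [ 0.5302 -0.0809] slot sides [ 0.5445 -0.0876] [ 0.544  -0.0724]
t 24.15 tcp [ 0.5375 -0.0813  0.1002] yaw 92.51 tilt [0.0525 0.0305] F [ 0.6  0.2 -1.4] op 0.0092 j7 1.67
need [0.0001 0.0002 0.0102] turn 0.0
```

Request:
jog_arm([
  {"dx": 0.0003,"dy": -0.0005,"dz": 0.006,"turn": 0,"gripper": 1},
  {"dx": 0.0003,"dy": -0.0003,"dz": 0.006,"turn": 0,"gripper": 1},
  {"dx": 0.0003,"dy": -0.0002,"dz": 0.005,"turn": 0,"gripper": 1},
])

```text
time: 24.45
tcp_pos: [0.5389, -0.0821, 0.0835]
orientation: [-0.066, 3.084, 0.044]
force: [-0.1, -0.0, -1.0]
opening: 0.0093
```

```bash
python3 - <<'E'
from h import *
need([.5378,-.0813,.066],92.5)
E
```

```text
t 24.45 tcp [ 0.5389 -0.0821  0.0835] yaw 92.5 tilt [0.056  0.0299] F [-0.1 -0.  -1. ] op 0.0093 j7 1.66
need [0.002  0.0004 0.0175] turn 0.0
```

Request:
jog_arm([
  {"dx": 0.002,"dy": 0.0005,"dz": 0.005,"turn": 0,"gripper": 1},
  {"dx": 0.0003,"dy": -0.0002,"dz": 0.005,"turn": 0,"gripper": 1},
  {"dx": 0.0002,"dy": -0.0001,"dz": 0.004,"turn": 0,"gripper": 1},
])

```text
time: 24.75
tcp_pos: [0.5375, -0.0818, 0.0679]
orientation: [-0.066, 3.083, 0.044]
force: [0.9, -0.1, -0.8]
opening: 0.0091
```

Request:
jog_arm([
  {"dx": 0.0002,"dy": 0,"dz": 0.003,"turn": 0,"gripper": 1},
  {"dx": 0.0002,"dy": 0,"dz": 0.003,"turn": 0,"gripper": 1},
])

```text
time: 24.95
tcp_pos: [0.5379, -0.0821, 0.0651]
orientation: [-0.065, 3.082, 0.043]
force: [-10.7, 0.5, 52.0]
opening: 0.0089
```

```bash
python3 - <<'E'
from h import *
need([.5378,-.0813,.066],92.5)
E
```

```text
t 24.95 tcp [ 0.5379 -0.0821  0.0651] yaw 92.46 tilt [0.058  0.0288] F [-10.7   0.5  52. ] op 0.0089 j7 1.66
need [ 0.      0.0008 -0.0009] turn -0.001
```

Fully home: TCP z 0.065, with the vertical force at 52 N on the bottom. Now I'll turn clockwise.

Request:
jog_arm([
  {"dx": 0,"dy": 0,"dz": -0.0005,"turn": 0.06,"gripper": 1},
  {"dx": 0,"dy": 0,"dz": 0,"turn": 0.1,"gripper": 1},
  {"dx": 0,"dy": 0,"dz": 0,"turn": 0.1,"gripper": 1},
])

```text
time: 25.25
tcp_pos: [0.5384, -0.0819, 0.0675]
orientation: [0.348, 3.065, 0.055]
force: [0.6, 0.8, -3.2]
opening: 0.009
```

```bash
python3 - <<'E'
from h import *
need([.5378,-.0813,.066],23)
print(robot.state()['wrist_torque'].round(2))
E
```

```text
t 25.25 tcp [ 0.5384 -0.0819  0.0675] yaw 77.1 tilt [0.0604 0.0292] F [ 0.6  0.8 -3.2] op 0.009 j7 1.5
need [0.0008 0.0004 0.0014] turn 0.944
[ 0.09 -0.    0.11]
```

Request:
jog_arm([
  {"dx": 0,"dy": 0,"dz": 0.001,"turn": 0.12,"gripper": 1},
  {"dx": 0,"dy": 0,"dz": 0.0005,"turn": 0.12,"gripper": 1},
  {"dx": 0,"dy": 0,"dz": 0,"turn": 0.12,"gripper": 1},
])

```text
time: 25.55
tcp_pos: [0.5388, -0.0816, 0.0669]
orientation: [0.913, 2.953, 0.072]
force: [0.5, 0.1, -1.4]
opening: 0.0089
```

Request:
jog_arm([
  {"dx": 0,"dy": 0,"dz": 0,"turn": 0.12,"gripper": 1},
  {"dx": 0,"dy": 0,"dz": 0,"turn": 0.12,"gripper": 1},
])

```text
time: 25.75
tcp_pos: [0.5389, -0.0814, 0.0669]
orientation: [1.275, 2.821, 0.081]
force: [0.1, 0.6, 0.1]
opening: 0.0091
```

```bash
python3 - <<'E'
from h import *
need([.5378,-.0813,.066],23)
print(robot.state()['wrist_torque'].round(2))
E
```

```text
t 25.75 tcp [ 0.5389 -0.0814  0.0669] yaw 41.38 tilt [0.0618 0.0295] F [0.1 0.6 0.1] op 0.0091 j7 1.11
need [ 0.0008 -0.0008  0.0008] turn 0.321
[-0.2   0.01  0.11]
```

Request:
jog_arm([
  {"dx": 0,"dy": 0,"dz": 0.0003,"turn": 0.1,"gripper": 1},
  {"dx": 0,"dy": 0,"dz": 0,"turn": 0.1,"gripper": 1},
])

```text
time: 25.95
tcp_pos: [0.5392, -0.0813, 0.0668]
orientation: [1.564, 2.678, 0.088]
force: [0.3, -0.2, 0.2]
opening: 0.0089
```

Request:
jog_arm([
  {"dx": 0,"dy": 0,"dz": 0,"turn": 0.1,"gripper": 1},
  {"dx": 0,"dy": 0,"dz": 0,"turn": 0.1,"gripper": 1},
])

```text
time: 26.15
tcp_pos: [0.5394, -0.0813, 0.0668]
orientation: [1.836, 2.506, 0.094]
force: [-0.1, 0.0, 0.5]
opening: 0.0091
```

```bash
python3 - <<'E'
from h import *
need([.5378,-.0813,.066],23)
print(robot.state()['wrist_torque'].round(2))
E
```

```text
t 26.15 tcp [ 0.5394 -0.0813  0.0668] yaw 17.52 tilt [0.0627 0.0289] F [-0.1  0.   0.5] op 0.0091 j7 0.85
need [ 0.0005 -0.0016  0.0007] turn -0.096
[-0.21  0.13  0.07]
```

Request:
jog_arm([
  {"dx": 0,"dy": 0,"dz": 0.0003,"turn": 0.08,"gripper": 1},
  {"dx": 0,"dy": 0,"dz": 0,"turn": 0.08,"gripper": 1},
])

```text
time: 26.35
tcp_pos: [0.5397, -0.0815, 0.0667]
orientation: [2.039, 2.349, 0.098]
force: [0.3, -1.0, 0.5]
opening: 0.009
```

```bash
python3 - <<'E'
from h import *
need([.5378,-.0813,.066],23)
print(robot.state()['wrist_torque'].round(2))
w=grab('wrist','w10'); c=proj(w,[.541,-.08,.057]).astype(int);print(c)
cv2.imwrite('pics/c10.png',cv2.resize(np.array(w['image'])[c[1]-75:c[1]+75,c[0]-100:c[0]+100,::-1],None,fx=4,fy=4,interpolation=2))
E
```

```text
t 26.35 tcp [ 0.5397 -0.0815  0.0667] yaw 8.04 tilt [0.0632 0.0282] F [ 0.3 -1.   0.5] op 0.009 j7 0.75
need [ 0.0005 -0.0018  0.0006] turn -0.261
[-0.4   0.23  0.57]
[320 294]
```

View pics/c10.png

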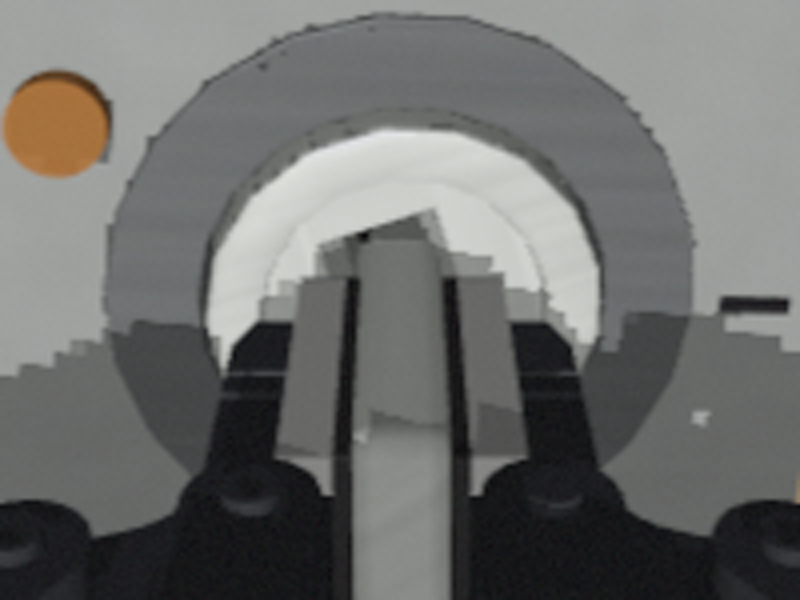

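The slot's near edge, crop (318,245) to (432,210), lags the key by about 17° of play, so the cylinder has turned about 67°. Torque has started to build. I'll press against the stop.

Request:
jog_arm([
  {"dx": 0,"dy": 0,"dz": 0.0005,"turn": 0.06,"gripper": 1},
  {"dx": 0,"dy": 0,"dz": 0,"turn": 0.06,"gripper": 1},
])

```text
time: 26.6
tcp_pos: [0.5399, -0.0818, 0.0668]
orientation: [2.174, 2.228, 0.099]
force: [1.7, -1.5, -1.2]
opening: 0.0095
```

```bash
python3 - <<'E'
from h import *
need([.5378,-.0813,.066],23)
print(robot.state()['wrist_torque'].round(2))
E
```

```text
t 26.6 tcp [ 0.5399 -0.0818  0.0668] yaw 1.37 tilt [0.0634 0.0266] F [ 1.7 -1.5 -1.2] op 0.0095 j7 0.67
need [ 0.0006 -0.0022  0.0006] turn -0.378
[-0.58  0.33  1.16]
```

Request:
jog_arm([
  {"dx": 0,"dy": 0,"dz": 0.001,"turn": 0.06,"gripper": 1},
  {"dx": 0,"dy": 0,"dz": 0.001,"turn": 0.06,"gripper": 1},
])

```text
time: 26.8
tcp_pos: [0.5403, -0.082, 0.0667]
orientation: [2.293, 2.109, 0.1]
force: [-1.1, -0.9, 12.4]
opening: 0.0092
```

```bash
python3 - <<'E'
from h import *
need([.5378,-.0813,.066],23)
print(robot.state()['wrist_torque'].round(2))
E
```

```text
t 26.8 tcp [ 0.5403 -0.082   0.0667] yaw -4.85 tilt [0.0638 0.0256] F [-1.1 -0.9 12.4] op 0.0092 j7 0.6
need [ 0.0005 -0.0026  0.0005] turn -0.486
[-0.88  0.79  1.72]
```

```bash
cat > rect.py <<'E'
from h import *
def rect(n,z=.057,h=.02,step=.001,cx=.541,cy=-.08):
    w=grab(n,n+'_%d'%int(100*robot.state()['time']))
    N=int(2*h/step)
    xs=cx+h-step*np.arange(N); ys=cy+h-step*np.arange(N)   # rows: x down, cols: -y right
    P=np.float32([[proj(w,[x,y,z]) for y in ys] for x in xs])
    g=cv2.cvtColor(np.array(w['image']),cv2.COLOR_RGB2GRAY)
    return cv2.remap(g,P[:,:,0],P[:,:,1],1)
def show(R): 
    for r in R: print(''.join(' .:-=+*#%@'[min(9,int(v)*10//235)]*1 for v in r))
E
python3 - <<'E'
from rect import *
show(rect('wrist',step=.0007))
E
```

```text
======----=*#%%%%%%%%%%%%%%%%%********+=: .  .... ....   
======--=+#%%%%%%%%%%%%%%%%%%%#******+-..    ...  ... .  
=====--=*%%%%%%%%%%%%%%%%%%%%%******+-.     .........  . 
====--=#%%%%%%%%%%%%%%%%%%%%%%*++**+-... ..  ........   .
==---=*%%%%%%%%%%%%%%%%%%%%##*+++++=:.....   ... ...     
==--=*%%%%%%%%%%%%%%%###%%%%%#*++++=...   .  ..   .. .   
=--=+%%%%%%%%%%%%%%%%%%%%%%##*****+=...      ... ... ..  
--=+%%%%%%%%%%%%%%%%%%%%%%#*******+=.... ..  ..  ... . . 
--+#%%%%%%%%%%%%%%%%@%%%%%#*******+-.... ................
-=*%%%%%%%%%%%%%%%%%%#####******+*+-...:::::::----::-----
=*%%%%%%%%%%%%%%%%%%%*****++++++++=-----==========-------
*%%%%%%%%%%%%%@%%%%%%****+========================-------
#%%%%%%%%%%%%%%%%%%%#****+========================-------
%%%%%%%%%%%%%%%%%%%%%****+========================-------
%%%%%%%%%%%%%%%%%%%%%****+========================-------
%%%%%%%%%%%%%%%%%%%%%****+========================-------
@%%%%%%%%%%%%%%%%%%%%****+========================-------
@%%%%%%%%%%%%%%%%%%%%****+=========================------
@%%%%%%%%%%%%%%%%%%%%****=-------------------------:::::
[... 1505 characters left out ...]
=---
#@@@@@%%%%%%%%%%%%##%%#+==============================---
+%@@@@@%%%%%%%%%%%%%@@%#++============================---
=#@@@@@@%%%%%%%%%%@@@%%#***+++========================---
-*%@@@@@@%%%%%%%@@@%%%%#******=::--===================---
==#%@@@@@@%%%%%%%%%%%%%%******=....::---==============---
==+#%@@@@@@%%%%%%#%%%%%%******-........::---==========---
===+*%@@@@@%@%%%%%%#%%%%*###*#=....... .:...:---=======--
=====*%@@@@@%%%%%%%%%#%%%%%%%%=...... ..:.......::--===--
=====+*%@@@@@%%%%%%%%%%%####%#-...... ..:.....   ...::-:-
=======*%@@@@@@@%%%%%%%%%%%%%#-......  .:.....   .  .....
=======+*%%@@@@@@%%%%%%%%%%%%%*:.....  .:.....      ...  
======-==*%%@@@@@@%%%%%%%%%%%%%*..... ..:.....   .  ... .
```

The rectified view puts the slot's long axis at -61..-63°, about 68° from the box's off mark, and the torque is at 1.7 N·m, so it's against the stop. I'll unwind the elastic twist, then release.

Request:
jog_arm([
  {"dx": 0,"dy": 0,"dz": 0,"turn": -0.08,"gripper": 1},
  {"dx": 0,"dy": 0,"dz": 0,"turn": -0.08,"gripper": 1},
])

```text
time: 27.05
tcp_pos: [0.5395, -0.0812, 0.0669]
orientation: [2.103, 2.293, 0.095]
force: [-0.9, 0.1, 4.0]
opening: 0.0089
```

```bash
python3 - <<'E'
from rect import *
need([.5378,-.0813,.066],23)
print(robot.state()['wrist_torque'].round(2))
show(rect('wrist',step=.0008)[10:45])
E
```

```text
t 27.05 tcp [ 0.5395 -0.0812  0.0669] yaw 4.92 tilt [0.062  0.0257] F [-0.9  0.1  4. ] op 0.0089 j7 0.71
need [-0.     -0.0018  0.0008] turn -0.316
[0.23 0.36 0.34]
*%%%%%%%%%%%%%%%%%%##++===================--------
%%%%%%%%%%%%%%%#***+======================--------
%%%%%%%%%%%%%%%#***+=====================---------
%%%%%%%%%%%%%%%#***+=====================---::::..
%%%%%%%%%%%%%%%%***+===================--:....    
%%%%%%%%%%%%%%%%***+============---::...         .
%%%%%%%%%%%%%%%%***+======----::......     ...:::-
@%%%%%%%%%%%%%%%***+=---::.. ...  ......:::-----==
@%%%%%%%%%%%%%%%**+=:..... ....:::-------------==+
@%%%%%%%%%%%%%%%++==: ...:::---========--------==+
@%%%%%%%%%%%%%#*====-----==============-------==++
@%%%%%%%%%%%%**==-======================------===+
%%%%%%%%%%%***+========================-------==++
%%%%%%%%%#**+=============================---====+
%%%%%%%%%#*+=-================================+==+
%%%%%%%%%#+=--==================================++
%%%%%%%%%%+---===================================+
%%%%%%%%%%#---===================================+
@%%%%%%%%%%+--===================================+
@%%%%%%%%%%#--===================================+
@%%%%%%%%%%%+-===============================---==
@%%%%%%%%%%%#--==============================----=
@%%%%%%%%%%%%-.=======------------::::::::::......
@@%%%%%%%%%%%*:------.........  .... .. .. . .    
@@@%%%%%%%%%%%=------.............................
@@@%%%%%%%%%%%#---===-=-------=-------==--------=-
@@@%%%%%%%%%%%%+=====-============================
@@@@%%%%%%%%%%%#+====-============================
@@@@%%%%%%%%%%%%*+=============================---
%@@@@%%%%%%%%%%%*+++*==========================---
*%@@@%%%%%%%%%%%%%###+========================----
+#@@@@%%%%%%%%%%%@%%%*+=======================----
=+@@@@@%%%%%%%%@%%%%%%%*+++++--------=========----
==#@@@@@@%%%%%%%%%%%%%%*****+:.......:::::::--::::
==+#@@@@@%%%%%%%%%%%%%%*****+:.......... ..  ... .
```

Request:
jog_arm([
  {"dx": 0,"dy": 0,"dz": 0,"turn": 0,"gripper": 0.4},
  {"dx": 0,"dy": 0,"dz": 0,"turn": 0,"gripper": 0.2},
  {"dx": 0,"dy": 0,"dz": 0,"turn": 0,"gripper": 0},
  {"dx": 0,"dy": 0,"dz": -0.01,"turn": 0,"gripper": 0},
  {"dx": 0,"dy": 0,"dz": -0.02,"turn": 0,"gripper": 0},
])

```text
time: 27.6
tcp_pos: [0.5359, -0.0819, 0.0955]
orientation: [2.11, 2.294, 0.091]
force: [-0.8, 0.0, 0.1]
opening: 0.0428
```

Request:
jog_arm([
  {"dx": 0,"dy": 0,"dz": -0.03,"turn": 0,"gripper": 0},
  {"dx": 0,"dy": 0,"dz": -0.04,"turn": 0,"gripper": 0},
  {"dx": 0,"dy": 0,"dz": -0.03,"turn": 0,"gripper": 0},
  {"dx": 0,"dy": 0,"dz": -0.01,"turn": 0,"gripper": 0},
])

```text
time: 28.0
tcp_pos: [0.5289, -0.0858, 0.2116]
orientation: [2.114, 2.289, 0.091]
force: [0.4, 0.4, -0.5]
opening: 0.0425
```

```bash
python3 - <<'E'
from rect import *
need([.5378,-.0813,.2],23)
print('key-top plane .099'); show(rect('wrist',z=.099,step=.0012))
print('slot plane'); show(rect('wrist',step=.0012,h=.026))
E
```

```text
t 28.0 tcp [ 0.5289 -0.0858  0.2116] yaw 4.5 tilt [0.0577 0.026 ] F [ 0.4  0.4 -0.5] op 0.0425 j7 0.57
need [0.0035 0.0085 0.0122] turn -0.323
key-top plane .099
=======================+++*######
==========================+*#####
=========++================**####
===+**##%%%#*++============+*####
-+#%%%%%%%%%%%%#+===========+*###
#%%%%%%%@@@@%%%%%#+==========+*#*
%%%%@@@@@@@@@@@@%%#+==========+**
%%%%%%%%%%%%@@@@@@%%*=+=++====+*#
%%%%#%%%%%%%%%@@@@@%%*=========+*
@%%%%@@@@%%@%%#%@@@@%%++++=====+*
%%@@@%@@@@@@@@%%%@@@@%#+=+======*
%@@@@@@@@@@@@%%%%##%%##*++======+
@@@@@@@@@@@%#*#%%*+**##%#*======+
@@@@@@@@@%#*===**##%%%%%%#+======
@@@@@@%%#+++**##%%%%%%%%%#+======
@@@@@%#++*###%%%%%%%%%%@%%*======
@@@%*+=*#%%%%%%%%%@%%%%@@%*======
@%#===+#%@@@@%%%@@@@@@%%%%*======
#+====+#%@@@@@@%%@@@%%%%%#+======
=======*%@@@@@@@%%%%%%####+======
=======+%%@@@@%%%#####%@@%+======
+======+#%@%%%##**#%%%@@@#+======
*=======*###*++*#%@@%%@@%#+======
%========++++*%%@@@%%%@@%#+======
%+======++**%%@@@@%%%@@@%#+======
@%=--=++**%%@@@@@@@%%@@@%*+======
@@*=++*#%@@@@@@@@@%%@@@%#=++=====
@@%+*#%@@@@@@@@@@@%%
[... 1386 characters left out ...]
%@@@@%%@@@%*==--=++++*#%%@@@@%@%%%@@@%%+
===*@@@@%%%@@@#=--=++**#%@@@@@@@@@%%@@@@%#+
===+%@@@@%%@@@%+++***#%@@@@@@@@@@@%%@@@%%++
=+==*@@@@%%%@@@%+**#%@@@@@@@@@@@@%#@@@@%*=+
=+==+%@@@@%%%@@@#%%@@@@@@@@@@@@@%%%@@@%%+=+
=++==*@@@@@%%%@@@@@@@@@@@@@@@@@%%%@@@%%*=++
=++==+%@@@@@%%@@@@@@@@@@@@@@@%%%%@@@@%%+=++
=+++==*%@@@@@%%%@@@@@@@@@@@%%%#%%@@@@%*=+++
=+++===*%@@@@@%%%%%@%%@%%%%%%%%%%@@@%*=++++
++++====+%@@@@@@%%%%%%%%%%%%%%%%@@@%*==++++
++++=====+%@@@@@@@%%%%%%%%%%%%%%@%#+===++++
+++++=+===+#@@@@@@@@@%%@@@@@@@%%%%+==+==+++
+++++=++===+*#%@@@@@@@@@@@@@@%%#*+===++++++
+++++=+++=====+#%@@@@@@@@@@%%#*+=====+==+++
+++++++++++=====+*#%%%%%%%#*+====++=+++++++
+++++++++=++++===========++====++++=+++=+++
```

```bash
python3 - <<'E'
from h import *
import pickle
a=grab('top','topf');A=np.array(a['image']);A0=np.array(pickle.load(open('f0.pkl','rb'))[0]['image'])
hsv=cv2.cvtColor(A,cv2.COLOR_RGB2HSV); x,y,w,h=225,212,50,50
m=cv2.inRange(hsv[y:y+h,x:x+w],(3,90,70),(20,255,255))
c=max(cv2.findContours(m,0,1)[0],key=cv2.contourArea); r=cv2.minAreaRect(c); p=cv2.boxPoints(r)+[x,y]
print('board',r,p.round(1).tolist(),[ray(a,*q,.035)[:2].round(4).tolist() for q in p])
d=(np.abs(A.astype(int)-A0).max(2)>60).astype(np.uint8)
for q in cv2.findContours(cv2.morphologyEx(d,2,np.ones((3,3))),0,1)[0]:
    if cv2.contourArea(q)>25: print('changed',cv2.boundingRect(q))
b=grab('scene','scenef');I=np.array(b['image']);print('scene key top proj',proj(b,[.541,-.08,.099]).round(1),'base',proj(b,[.541,-.08,.057]).round(1))
u,v=proj(b,[.541,-.08,.057]).astype(int);g=I[v-32:v+8,u-20:u+20].mean(2)
for row in g[::1]:print(''.join(' .:-=+*#%@'[min(9,int(k)*10//235)] for k in row))
E
```

```text
board ((23.075416564941406, 19.687055587768555), (30.7403507232666, 42.285213470458984), 88.02507019042969) [[226.4, 217.1], [268.7, 215.6], [269.7, 246.3], [227.5, 247.8]] [[0.6453, 0.2877], [0.6472, 0.1757], [0.5653, 0.1736], [0.5634, 0.2849]]
changed (298, 476, 15, 4)
changed (374, 471, 7, 9)
changed (309, 459, 6, 10)
changed (49, 434, 52, 46)
changed (80, 375, 10, 7)
changed (0, 364, 72, 102)
changed (231, 325, 38, 16)
changed (283, 276, 118, 204)
changed (401, 274, 24, 57)
changed (366, 266, 12, 8)
changed (463, 251, 9, 9)
changed (228, 247, 11, 8)
changed (261, 246, 9, 9)
changed (367, 244, 10, 18)
changed (371, 219, 15, 22)
changed (408, 217, 31, 18)
changed (227, 217, 12, 5)
changed (261, 216, 9, 5)
scene key top proj [276.5 200. ] base [277.1 214.8]
**********************************+++==-
*************************************++=
***************************************+
****************************************
****************************************
**************************************++
************************************+++=
********************************+++====-
***
[... 608 characters left out ...]
---
------============:::-=++*#######*++==--
-----======+=======--=+++*#########**+==
---=======++++========+++***#########**+
-=========+**+++++++==++++*****#######**
=========+++****++++=++++*##*++*#####**+
=========+++*%%#++++++++*#%%#*++**##*+++
======+++++*#%%#++++==++*#@@@%*++****+==
==-==+++=++#%#**++=++++++#@@@@#+++***+++
===+++++++*%%#*+++=+=+=++#@@@@%*+++**###
++****++++#@@@%#*+++++++*%@@@@%++++*####
++*##*++++#@@@@@%##***+*#@@@@@#++=++####
++*##*++++*%@@@@@@@%%%##%@@@@%*+++++####
**###*+===+#@@@@@@@@@@@@@@@@%#++==+*####
#####*+++==+#%@@@@@@@@@@@@@%#+++==+*####
#####*+++==++*#%%@@@@@@@@%#*++===+*#####
######*++++==++**###%%##***++==+++*#####
####%##*+++====++++****+++++++++**######
```

```bash
python3 -c "
from cell import robot
print(robot.finish_job(), robot.state()['time'])"
```

```text
the job is handed in; nothing more can be done
the job is handed in; nothing more can be done
```

The job is handed in at about 28 s of the 64 s allowed: the boards are flush against the stop, and the key is home in the switch and turned to its stop.

**What I did**
- **Boards:** I pushed the stack along the tray with both fingertips. The first push left the top board about 1 mm ahead because the tool had tilted. I straightened the tool and pushed again.
- **Key:** I took it from the stand and pushed it into the slot until it met the bottom, at a peak of 52 N. I turned it clockwise until the torque rose to 1.7 N·m and the cylinder stopped moving. Then I eased off, released it and lifted clear.

**Last checks**
- **Stack:** the top camera shows a single outline 82 mm long, against a board's 80 mm. Its front edge is at x≈0.646 (stop expected at about 0.645), and it is square to the tray at about 91°. The ledge between boards is gone.
- **Key seating:** its top appears at the image row expected for a fully home key, good to about 1 mm. It was pressing on the bottom while being turned.
- **Switch angle:** the slot reads about -60° to -63°. That is 62–68° from my reading of the start, which varied between 1° and 5°, so the angle alone doesn't confirm the full 70°. I relied on the steady torque rise with no further movement to conclude it was at the stop.
- **Other objects:** comparing before and after, the changes were at the boards, the key and the switch. The rest I took for the arm and its shadow, without viewing the final picture.

The tool stayed tilted by up to 4.5° during the key work, since the moves could not correct it.

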